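Set the plumb gauge on the reference stud

ROBOT

A 7-joint arm with a two-finger parallel gripper is mounted at the origin on the work surface. World frame = base frame: x ahead of the robot, y to its left, z up, the work surface at z = 0. Lengths are in m, angles in degrees, forces in N, time in s.
With the tool pointing down it reaches from about 0.425 to 0.875 m from the base axis. Payload 4.7 kg.
Tool frame: the origin (TCP) lies on the front face of the gripper's body, between the roots of the fingers; the fingertips stand 70 mm ahead of it and the grasp point (between the pads) lies 51 mm ahead of it (tip_extent is the distance from the TCP to the fingertips, in m); z points along the fingers, y is the direction in which the jaws open and shut (so a half turn about z gives the same grasp; the last joint's range is limited). The gripper opens to 87 mm and grips with 3 to 60 N. Pads are 19 mm wide; open, the fingers measure 117 mm over their backs; the gripper's body (75 mm by 190 mm) begins 51 mm behind the grasp point.
Start: joints at [-70.64, 18.392, -4.016, 83.108, 1.295, 78.541, -3.26], TCP at [0.207, 0.616, 0.292] pointing down, gripper open.
Joint ranges: [-163.93, 163.93], [-17.29, 119.83], [-79.2, 71.16], [3.27, 140.29], [-89.18, 269.18], [5.43, 117.66], [-154.24, 154.24]. Speed limits (degrees/s): [147.25, 147.25, 180, 180, 180, 180, 180].

INTERFACE

Orientations are given as [roll, pitch, yaw] about the fixed x, y, z axes, in that order (R = Rz(yaw) Ry(pitch) Rx(roll)).
In Python, from cell import * gives the robot as it stands.
- The arm moves only by the tool carry_out, never from a script. Its argument "increments" is text: rows parted by semicolons, each of 7 numbers parted by spaces: the opening, from 0 (shut) to 1 (fully open), then the shift along the tool's x, y, z in m, then the turn, a rotation vector about the tool's x, y, z in degrees. A call has 1 to 20 rows; each row shifts and turns the pose as measured when the row begins, along the tool's axes as they then stand; what a row does not reach is not made up. A row lasts 1/8 s, in which the tool goes at most 62.5 mm and 10.7 degrees, less where a joint would pass 70% of its speed; a pose out of reach is approached as far as the arm can. A call is refused whole if a number of a shift passes 0.0625 or a number of a turn 10.7, either way. A call with a gripper value outside its range is refused whole. The fingers move at their own pace and stop on an object; "force" is the grip in N (left out, the last holds). Time passes only in rows, so rows that do not move let the fingers close. It gives the time, the measured TCP pose, the force and the opening at its end, in the units of the state.
- get_obs(): the state, without advancing time (a new reading comes with each control period).
- read_camera(name): name is "scene" or "top" or "wrist"; returns a dict with "img" (480x640x3 uint8, blue, green, red), "fx", "fy", "cx", "cy" (pixels), "k1" (the pictures are not rectified: a ray, as slopes to the right and down, at radius r is drawn at 1 + k1 r^2 times it, then the intrinsics apply), "world_from_camera" (4x4, takes a point from camera to world coordinates). Camera axes: x right, y down, z forward; pixel columns grow to the right and rows downward; lengths in m; the calibration is good to about 2 mm. A picture is of the moment at which its call begins. There is no depth.
- sign_off(): hands the job in, once; it reports no verdict.
Trained networks look in a picture, given as the dict that the camera call returned (one of the last four; its "shot" number tells which), for a name from the list of things; names that differ only in an ending like _2 or _b are one class to them, and where a whole thing is asked for, a point or a joint stands for the part that bears it (a point fixed in the world has none). Each returns a list of dicts, best first, with "confidence" (0 to 1); they miss things now and then, are a little off and sometimes report something else, mostly with a low value. They report only what shows in the picture. A call takes as long as a camera call. They do not tell look-alikes from the thing itself.
- masks_of(target, picture): "pixels" (480x640 bool, what is visible of it) and "bbox" ([left, top, right, bottom] in pixels, round what is visible of it).
The state is a dict: "time_s": time; "qpos": joint angles; "joint_velocities": joint speeds; "effort": joint torques, N m; "tool_pos": TCP position; "tool_rot": TCP orientation; "force": force on the tool from outside, world axes, zero at the start; "wrist_torque": the same for the moment, N m; "grip_width": finger opening in m.
Only numpy, scipy, OpenCV 4.12 (cv2) and the standard library are available. Lean on these libraries where they do the work, as an engineer would, in place of code of your own. Each camera call takes 0.05 s, during which the arm holds its last target.

TASK

Using the flat blade tool and not the gripper itself, lever the hinged dust cover of the low steel box fully open so that it stays open, then lay the tool down on the bench. Take the plumb angle gauge out of its cradle, rest its foot gently on the middle of the uneven stud inside the box, and rock it until its swinging pointer settles on the mark on its rim, leaving the clutter alone. Finish while still holding the gauge there, its dial face upright, lightly pressed on the stud and clear of the box and its cover, with the pointer steady on the mark.

Things in the scene. Friction and masses are not known exactly. Their poses are not given: they have to be found in the camera images.
- port: Low dark steel box fixed to the bench, 110 x 110 mm, walls 4 mm thick and 42 mm high, origin in the middle of its underside; its z is up, its +x points from the free edge of the cover to the hinge. It is open on top under the cover; inside floor 6 mm up. It stands on the left or on the right of the bench.
- lid (a joint): Hinge of the box's aluminium dust cover (plate 125 mm from hinge to free edge, 116 mm wide, 5 mm thick, 0.12 kg, no handle). 0 = shut, flat on the box; grows as the free edge rises, 1.57 = upright, 2.9 = folded right over beyond the hinge (its stop). The hinge is free: below upright it falls shut, once past upright it falls open by itself.
- lid_hinge (a point): Middle of the hinge line, at the underside of the shut cover, 43 mm above the bench, 55 mm from the box's centre along the box's +x; the hinge line runs along the box's y.
- lid_edge (a point): Middle of the cover's free edge, on its underside. Shut, it stands 43 mm above the bench and overhangs the box's wall by 15 mm, so a blade goes in below it from outside.
- stud: Steel stud in the middle of the box, on a fixed round foot, uneven on top along the box's y: a round crown of 10 mm radius in the middle (top 40 mm above the bench, 34 mm above this origin at its underside) and, 11 mm to +y and 12 mm to -y, round lumps with tops 2.5 and 6 mm lower. Rocked over 0.2 rad or more, the gauge's foot may go from the crown on to a lump.
- stud_top (a point): Top of the stud's crown. The stud's whole head is sprung and gives straight down under load, from about 1 N on and about 1 mm per N, to its stop at 8 mm and 8 N; this point goes down with it.
- blade: Flat pry blade tool lying on the bench: black square handle 100 mm long, 16 mm wide (y), 20 mm tall (z), then a flat steel blade 90 mm long, 18 mm wide, 3 mm thick, level and at mid-height of the handle. Origin under the middle of the handle; +x points along the blade to its tip; z up. 0.08 kg or so.
- blade_grip (a point): Good place to grip the handle: on its centre line, 20 mm from its middle toward the blade, 120 mm behind the tip, 10 mm above the underside.
- blade_tip (a point): Middle of the blade's end, 140 mm from the tool's origin along its x, 10 mm above the underside.
- cradle: Fixed aluminium extrusion offcut, 64 x 90 mm and 28 mm high, with a pocket 18 x 49 mm and 18 mm deep in which the gauge stands; origin in the middle of its underside.
- gauge: Plumb angle gauge, about 0.3 kg: foot 14 mm thick (x) and 44 mm wide (y) with a flat underside, above it an upright round dial 110 mm across and 12 mm thick centred 77 mm up, and on top an upright grip tab 14 mm thick (x), 32 mm wide (y), from 128 to 174 mm up. Origin in the middle of the foot's underside; z goes up to the tab; the white dial face looks to its +x, away from the robot at the start.
- gauge_foot (a point): Middle of the foot's underside (the gauge's origin).
- gauge_grip (a point): Centre of the grip tab's gripping area, 152 mm above the foot's underside; grip it across its 14 mm thickness (along the gauge's x).
- pointer (a joint): Angle of the black pointer that swings freely on the dial's centre, always hanging plumb (settles in about a second). 0 = along the gauge's -z, straight to the foot; positive = its tip to the gauge's +y. So when the gauge turns about its own x by -a, this reads +a.
- pointer_tip (a point): Tip of the pointer, 48 mm from the dial's centre, on the front of the dial.
- mark (a joint): Angle of the mark: a dark steel block, 12 mm wide, with a point toward the centre, clipped on the front of the dial at its lower rim, set somewhere on the +y side of straight down, same zero and direction as the pointer. It is stiff: leave it where it is. The pointer is on the mark when the two angles are equal.
- mark_tip (a point): Where the pointer's tip lies when it is on the mark: 48 mm from the dial's centre at the mark's angle.
- post: Bystander: upright steel post, 13 mm diameter, 73 mm tall, on a 36 mm round foot.
- meter: Bystander: grey hand-held meter lying flat, 85 x 165 x 35 mm.
- lens_mount: Bystander: small dark square lens mount, 50 mm wide, 60 mm tall.
- cap_jar: Bystander: clear jar with black cap, 48 mm diameter, 60 mm tall.
- driver: Bystander: black-handled screwdriver with a round shank (not the blade tool).
- rail_offcut: Bystander: short length of aluminium extrusion, 40 x 120 x 40 mm.
Things that resemble listed ones, but are neither listed nor needed, are in the scene too. Leave any blue, pink or yellow look-alike of the cradle alone.

How it is judged:
By the outcome, as a careful person would: the job done as asked, in the order asked, and still so for the second after the job is handed in, while the arm keeps its last pose, push and grip.
It also fails if it takes over 64 s, if anything falls off the work surface, if the arm or the gripper's body presses on something with over 40 N, if the wrist force passes 120 N, or if a joint passes its speed limit or range.

## Working session

There is one attempt and no reset: what is moved stays moved. The work goes in short steps, Python scripts to look and compute and a tool call to move; the robot and the scene stay as the last step left them, time stands still between calls to the robot, and variables do not carry over. Pictures are saved under pics/ and viewed, and the job is handed in when it is done.

Besides the shell and the picture viewer there is one more tool, called after ">>>" as name(argument=value, ...) on one line, values as JSON. carry_out: Moves the arm, as the interface text tells. Its arguments: {"type":"object","properties":{"increments":{"type":"string"},"force":{"type":"number"}},"required":["increments"]}

```bash
ls -la; mkdir -p pics; python3 - <<'E'
from cell import *
import cv2
o=get_obs(); print(o)
for n in ["scene","top","wrist"]:
    p=read_camera(n); cv2.imwrite(f"pics/a_{n}.png",p["img"]); print(n,p["fx"],p["fy"],p["cx"],p["cy"],p["k1"],p["shot"]); print(p["world_from_camera"])
E
```

```text
total 12
drwxr-xr-x  3 agent agent 4096 Dec  6 19:43 .
drwxr-xr-x 23 root  root  4096 Dec  6 19:43 ..
drwxr-xr-x  2 agent agent 4096 Dec  6 19:43 pics
{'time_s': 0.0, 'qpos': array([-70.63848059,  18.43990083,  -4.0145627 ,  83.17365001,
         1.29468542,  78.54273767,  -3.26082932]), 'joint_velocities': array([ 0.01729524,  0.04280379, -0.05664058,  0.03195776,  0.01827689,
       -0.13152555, -0.1072539 ]), 'effort': array([-1.22933570e-04, -4.91300440e+01, -4.03965265e-01, -3.12520838e+01,
       -6.39312551e-02,  4.39739751e-02,  2.06351515e-04]), 'tool_pos': array([0.20674118, 0.61580002, 0.29116271]), 'tool_rot': array([-1.79888935e+02,  5.79712889e-03,  1.61446397e+02]), 'force': array([-0.23597344,  0.35030193, -0.23205088]), 'wrist_torque': array([-0.03668128, -0.03929862, -0.01321141]), 'grip_width': 0.08728578021644508}
scene 510.0944632844785 510.0944632844785 319.7452982781483 240.6276146854785 -0.020261994455995597 1
[[ 0.47731358  0.5638997  -0.67393536  1.40977823]
 [ 0.87846209 -0.32525055  0.35002348 -0.46075845]
 [-0.02181972 -0.75909762 -0.65061102  0.90912523]
 [ 0.          0.          0.          1.        ]]
top 580.1319100762925 580.1319100762925 320.2151114627706 238.944463735721 -0.1475516877204854 2
[[ 1.74928636e-03 -9.84313698e-01  1.76418491e-01  3.64256477e-01]
 [-9.99911889e-01  5.99763278e-04  1.32610103e-02 -1.91455137e-02]
 [-1.31588035e-02 -1.76426144e-01 -9.84225920e-01  1.49058008e+00]
 [ 0.00000000e+00  0.00000000e+00  0.00000000e+00  1.00000000e+00]]
wrist 331.0681469819722 331.0681469819722 315.73483997818744 242.23911297451733 -0.0315018694970242 3
[[ 0.31811244  0.91019451  0.26523654  0.1335326 ]
 [ 0.94805244 -0.30510658 -0.0900364   0.64036753]
 [-0.00102523  0.28009984 -0.95997033  0.38422701]
 [ 0.          0.          0.          1.        ]]
```

View pics/a_scene.png

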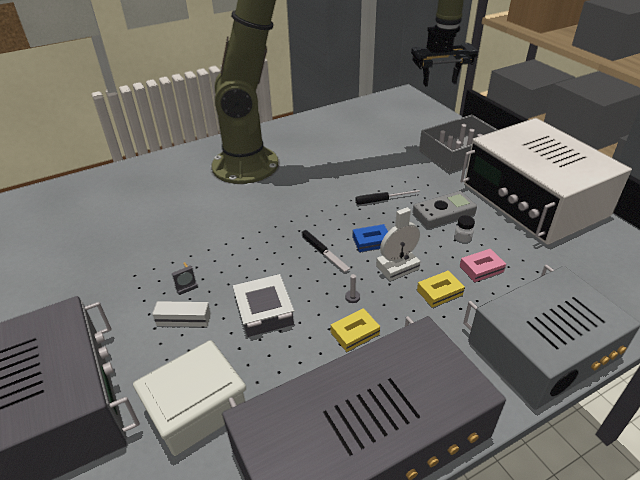

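View pics/a_top.png

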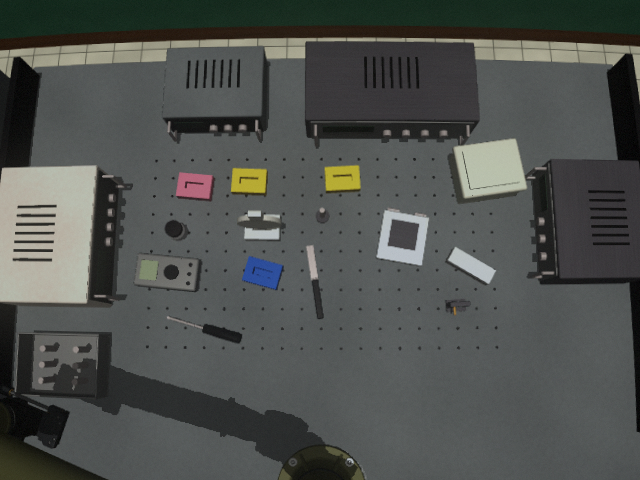

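View pics/a_wrist.png

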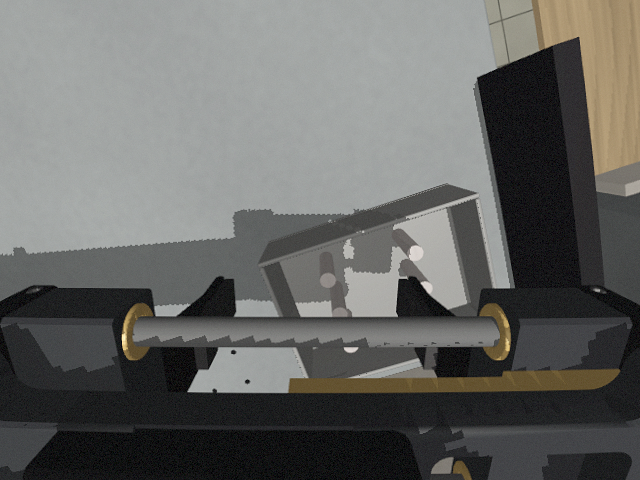

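```bash
cat > h.py <<'E'
import numpy as np, cv2
from cell import *
from scipy.spatial.transform import Rotation as Rn
def K(p): return np.array([[p["fx"],0,p["cx"]],[0,p["fy"],p["cy"]],[0,0,1.]])
def D(p): return np.array([p["k1"],0,0,0,0.])
def proj(p,X):
    T=np.linalg.inv(np.array(p["world_from_camera"])); X=np.atleast_2d(X)@T[:3,:3].T+T[:3,3]
    x=X[:,:2]/X[:,2:]; r2=(x**2).sum(1,keepdims=True); x=x*(1+p["k1"]*r2)
    return x*[p["fx"],p["fy"]]+[p["cx"],p["cy"]]
def ray(p,uv):
    uv=np.atleast_2d(np.float64(uv)); d=(uv-[p["cx"],p["cy"]])/[p["fx"],p["fy"]]
    x=d.copy()
    for _ in range(20): x=d/(1+p["k1"]*(x**2).sum(1,keepdims=True))
    T=np.array(p["world_from_camera"]); v=np.c_[x,np.ones(len(x))]@T[:3,:3].T
    return T[:3,3],v
def onz(p,uv,z):
    o,v=ray(p,uv); return o+v*((z-o[2])/v[:,2])[:,None]
def crop(p,x0,y0,x1,y1,s,name):
    cv2.imwrite("pics/"+name,cv2.resize(p["img"][y0:y1,x0:x1],None,fx=s,fy=s,interpolation=cv2.INTER_CUBIC))
E
python3 - <<'E'
from h import *
T=read_camera("top"); S=read_camera("scene")
crop(T,230,170,450,330,3.6,"b_top.png"); crop(S,220,190,440,350,3.6,"b_scene.png")
for n in ["port","lid","blade","cradle","gauge","stud","mark","pointer"]:
    for nm,p in (("top",T),("scene",S)):
        for m in masks_of(n,p)[:4]:
            ys,xs=np.nonzero(m["pixels"]); print(n,nm,round(m["confidence"],2),np.round(m["bbox"]),len(xs),xs.mean().round(1),ys.mean().round(1))
E
```

```text
port top 0.68 [376. 207. 429. 264.] 2244 402.9 236.5
port scene 0.69 [232. 276. 293. 338.] 2613 263.6 304.9
port scene 0.17 [151. 300. 210. 326.] 1283 181.8 313.8
lid top 0.51 [308. 245. 322. 318.] 569 315.0 282.2
lid scene 0.87 [234. 275. 293. 327.] 2089 262.0 298.6
blade top 0.72 [308. 243. 325. 318.] 477 314.7 279.8
blade scene 0.93 [302. 230. 352. 275.] 399 325.2 251.0
blade scene 0.68 [234. 273. 293. 325.] 2011 262.2 299.0
cradle top 0.94 [325. 164. 360. 191.] 884 342.3 178.9
cradle top 0.85 [231. 168. 268. 202.] 947 249.7 181.4
cradle top 0.78 [177. 173. 213. 204.] 897 194.4 186.5
cradle top 0.65 [244. 217. 278. 243.] 405 263.1 233.7
cradle scene 0.8 [458. 249. 506. 282.] 1014 482.3 264.8
cradle scene 0.78 [352. 222. 385. 253.] 702 368.8 237.0
cradle scene 0.78 [330. 310. 378. 348.] 1210 354.1 329.3
cradle scene 0.75 [378. 249. 422. 281.] 611 396.5 267.0
gauge top 0.6 [236. 211. 283. 230.] 638 258.8 220.6
gauge scene 0.87 [380. 208. 421. 263.] 1297 399.8 237.8
stud top 0.41 [376. 209. 428. 263.] 2163 402.5 236.8
stud scene 0.57 [413. 191. 476. 231.] 1454 443.5 209.1
mark top 0.52 [304. 247. 327. 316.] 443 314.6 280.2
```

View pics/b_top.png

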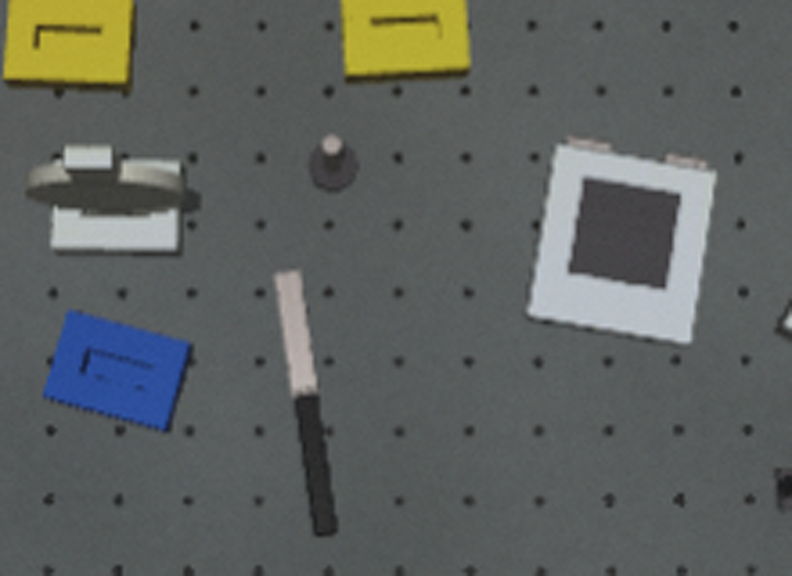

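View pics/b_scene.png

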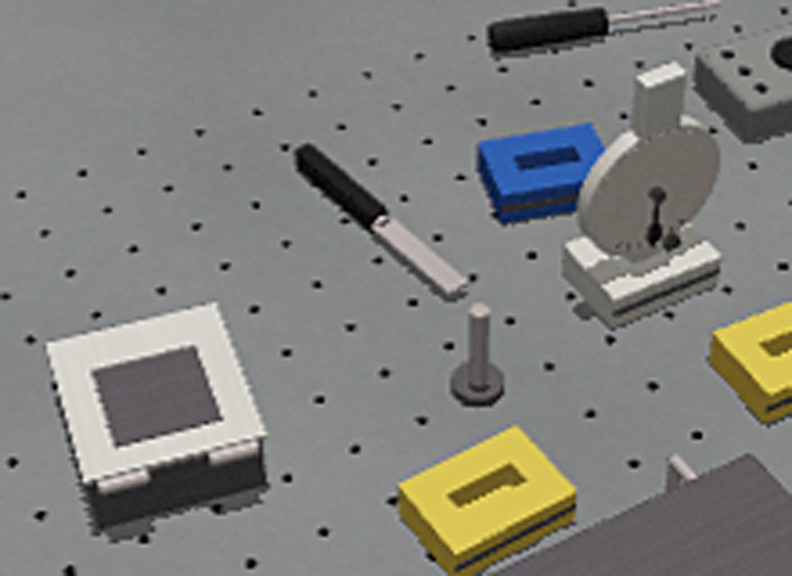

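```bash
cat > m1.py <<'E'
from h import *
from scipy.optimize import least_squares
T=read_camera("top"); S=read_camera("scene")
def quad(p,box,lo):
    x0,y0,x1,y1=box; g=p["img"][y0:y1,x0:x1].min(2); b=(g>lo).astype(np.uint8)
    n,l,st,c=cv2.connectedComponentsWithStats(b); k=1+st[1:,4].argmax(); b=(l==k).astype(np.uint8)
    cs,_=cv2.findContours(b,cv2.RETR_EXTERNAL,cv2.CHAIN_APPROX_NONE); c=max(cs,key=cv2.contourArea)
    h=cv2.convexHull(c); 
    e=1
    a=h
    while len(a)>4: e+=.5; a=cv2.approxPolyDP(h,e,True)
    return a.reshape(-1,2)+[x0,y0]
print(T["img"][237,380],T["img"][237,370])
qt=quad(T,(365,195,445,275),150); qs=quad(S,(225,265,305,345),150)
print(qt.tolist(),qs.tolist())
for n,p,q in(("t",T,qt),("s",S,qs)): print(n,onz(p,q,0.048).round(4).tolist())
E
python3 m1.py
```

```text
[173 171 165] [94 95 90]
[[385, 210], [428, 218], [421, 264], [377, 256]] [[280, 274], [294, 310], [243, 323], [233, 285]]
t [[0.6978, -0.1649, 0.048], [0.6769, -0.2745, 0.048], [0.5587, -0.2531, 0.048], [0.5792, -0.1425, 0.048]]
s [[0.5787, -0.1399, 0.048], [0.6991, -0.1617, 0.048], [0.6777, -0.2761, 0.048], [0.557, -0.2528, 0.048]]
```

```bash
cat > m2.py <<'E'
from h import *
from scipy.optimize import least_squares
T=read_camera("top"); S=read_camera("scene")
# blade steel: pinkish bright ; handle: dark
def mr(b,o):
    n,l,st,c=cv2.connectedComponentsWithStats(b.astype(np.uint8)); k=1+st[1:,4].argmax(); ys,xs=np.nonzero(l==k)
    r=cv2.minAreaRect(np.float32(np.c_[xs,ys])); return cv2.boxPoints(r)+o, np.array([xs.mean(),ys.mean()])+o
def ends(q):
    q=np.array(q); d=np.linalg.norm(q[0]-q[1]); e=np.linalg.norm(q[1]-q[2])
    return ((q[0]+q[1])/2,(q[2]+q[3])/2) if d<e else ((q[1]+q[2])/2,(q[3]+q[0])/2)
for n,p,(x0,y0,x1,y1) in(("t",T,(300,240,335,325)),("s",S,(295,222,358,280))):
    g=p["img"][y0:y1,x0:x1].astype(int)
    bs=g.min(2)>125; hd=g.max(2)<50
    for nm,b,z in(("steel",bs,.0115),("handle",hd,.02)):
        q,c=mr(b,[x0,y0]); e=ends(q); print(n,nm,np.round(e,1).tolist(),onz(p,np.r_[e,[c]],z)[:,:2].round(4).tolist())
# cradle / tab
crop(T,225,195,300,250,9,"c_top.png"); crop(S,365,200,435,290,6,"c_s.png")
E
python3 m2.py
```

```text
t steel [[309.2, 245.3], [314.1, 278.5]] [[0.6128, 0.0293], [0.5264, 0.0163], [0.5695, 0.0226]]
t handle [[314.5, 279.8], [320.0, 318.1]] [[0.5223, 0.0149], [0.425, 0.0008], [0.4746, 0.0084]]
s steel [[357.0, 250.5], [295.0, 250.5]] [[0.5643, 0.0883], [0.4825, -0.0539], [0.5259, 0.0154]]
s handle [[302.1, 231.9], [325.2, 251.4]] [[0.4324, -0.0068], [0.534, 0.0091], [0.4844, 0.0018]]
```

View pics/c_top.png

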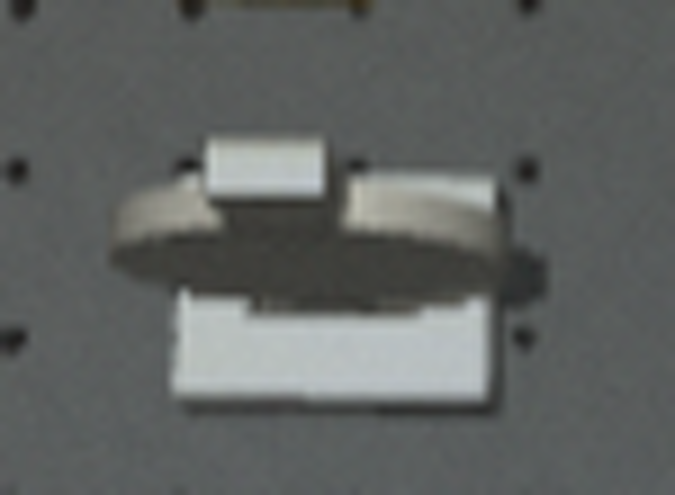

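View pics/c_s.png

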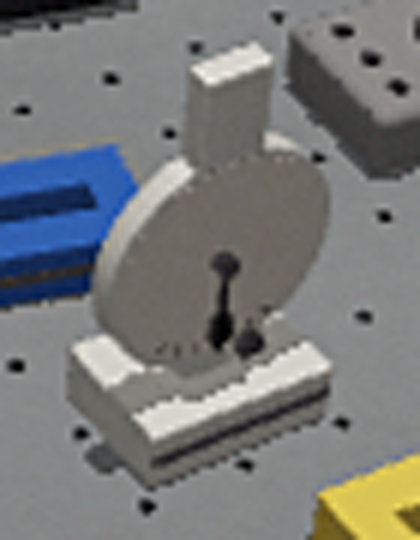

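```bash
cat >> h.py <<'E'
def Rd(yaw_x,tilt=None):
    "tool pointing down, tool x azimuth yaw_x; tilt: extra world rotvec (deg) applied after"
    R=Rn.from_euler("xyz",[180,0,yaw_x],degrees=True)
    return R if tilt is None else Rn.from_rotvec(np.radians(tilt))*R
def cur():
    o=get_obs(); return np.array(o["tool_pos"]),Rn.from_euler("xyz",o["tool_rot"],degrees=True),o
def plan(way,start=None):
    "way: (pos,R,n,open)"
    if start is None: p,R,_=cur()
    else: p,R=start
    out=[]
    for P,Q,n,op in way:
        P=np.array(P,float); dw=(Q*R.inv()).as_rotvec(); p0,R0=p,R
        for i in range(1,n+1):
            pn=p0+(P-p0)*i/n; Rnn=Rn.from_rotvec(dw*i/n)*R0
            d=R.inv().apply(pn-p); w=np.degrees((R.inv()*Rnn).as_rotvec())
            f=lambda v,k:("%.*f"%(k,v)).rstrip("0").rstrip(".").replace("-0","-0") or "0"
            out.append(f"{op:g} "+" ".join(f(round(v,4)+0,4) for v in d)+" "+" ".join(f(round(v,1)+0,1) for v in w))
            if abs(d).max()>.0625 or abs(w).max()>10.7: print("TOO BIG",d,w)
            p,R=pn,Rnn
    for k in range(0,len(out),20): print("; ".join(out[k:k+20])); print()
E
python3 - <<'E'
from h import *
plan([([.42,.32,.27],Rd(85),8,1),([.494,.011,.20],Rd(8.5),8,1)])
E
```

```text
1 -0.037 -0.0266 0.0028 0 0 9.6; 1 -0.0409 -0.0201 0.0028 0 0 9.6; 1 -0.0437 -0.013 0.0028 0 0 9.6; 1 -0.0453 -0.0056 0.0028 0 0 9.6; 1 -0.0456 0.002 0.0028 0 0 9.6; 1 -0.0446 0.0095 0.0028 0 0 9.6; 1 -0.0424 0.0168 0.0028 0 0 9.6; 1 -0.039 0.0236 0.0028 0 0 9.6; 1 -0.0377 0.0126 0.0087 0 0 9.6; 1 -0.0351 0.0187 0.0088 0 0 9.6; 1 -0.0315 0.0242 0.0087 0 0 9.6; 1 -0.027 0.0291 0.0088 0 0 9.6; 1 -0.0218 0.0332 0.0088 0 0 9.6; 1 -0.016 0.0364 0.0087 0 0 9.6; 1 -0.0097 0.0385 0.0088 0 0 9.6; 1 -0.0032 0.0396 0.0088 0 0 9.6
```

Candidates (top view):
- **Blade:** (315,280) is a flat pinkish blade. The screwdriver at (205,330) has a round shank, so it is not the one.
- **Cradle and gauge:** the white cradle holding the gauge is at (262,230). The blue (262,272), pink (194,186) and yellow (249,181), (342,179) ones are look-alikes.
- **Box:** (403,237) has its hinge knuckles on the far side. The cream box at (490,168) is background.

The crops b_top and b_scene confirm these choices.

>>> carry_out(increments="1 -0.037 -0.0266 0.0028 0 0 9.6; 1 -0.0409 -0.0201 0.0028 0 0 9.6; 1 -0.0437 -0.013 0.0028 0 0 9.6; 1 -0.0453 -0.0056 0.0028 0 0 9.6; 1 -0.0456 0.002 0.0028 0 0 9.6; 1 -0.0446 0.0095 0.0028 0 0 9.6; 1 -0.0424 0.0168 0.0028 0 0 9.6; 1 -0.039 0.0236 0.0028 0 0 9.6; 1 -0.0377 0.0126 0.0087 0 0 9.6; 1 -0.0351 0.0187 0.0088 0 0 9.6; 1 -0.0315 0.0242 0.0087 0 0 9.6; 1 -0.027 0.0291 0.0088 0 0 9.6; 1 -0.0218 0.0332 0.0088 0 0 9.6; 1 -0.016 0.0364 0.0087 0 0 9.6; 1 -0.0097 0.0385 0.0088 0 0 9.6; 1 -0.0032 0.0396 0.0088 0 0 9.6", force=30)

```text
time_s: 3.25
tool_pos: [0.4745, -0.0125, 0.1977]
tool_rot: [-179.5, -0.5, 3.1]
force: [0.3, -1.0, 0.3]
grip_width: 0.0867
```

```bash
python3 - <<'E'
from h import *
p=read_camera("wrist"); cv2.imwrite("pics/d_w.png",p["img"])
_,_,o=cur(); print(o["time_s"],o["tool_pos"],o["tool_rot"],o["qpos"])
# expected blade points
print(proj(p,[[.613,.0285,.0115],[.494,.011,.02],[.5236,.0155,.02]]))
plan([([.494,.011,.073],Rd(8.5),5,1)])
E
```

```text
3.3 [ 0.4742276  -0.0188138   0.19682511] [-179.69452133   -0.40243026    2.40695774] [-3.45730203e+01  6.80189212e-02  3.41851696e+01  1.15518858e+02
 -3.97845842e-01  6.40339990e+01 -8.78069971e+01]
[[274.67650401  61.91995098]
 [291.00558476 217.10181614]
 [286.73004945 181.00461813]]
1 0.004 -0.0057 0.0248 -0.1 -0.1 -1.2; 1 0.0042 -0.0056 0.0248 -0.1 -0.1 -1.2; 1 0.0043 -0.0055 0.0248 -0.1 -0.1 -1.2; 1 0.0045 -0.0055 0.0248 -0.1 -0.1 -1.2; 1 0.0046 -0.0054 0.0248 -0.1 -0.1 -1.2
```

View pics/d_w.png

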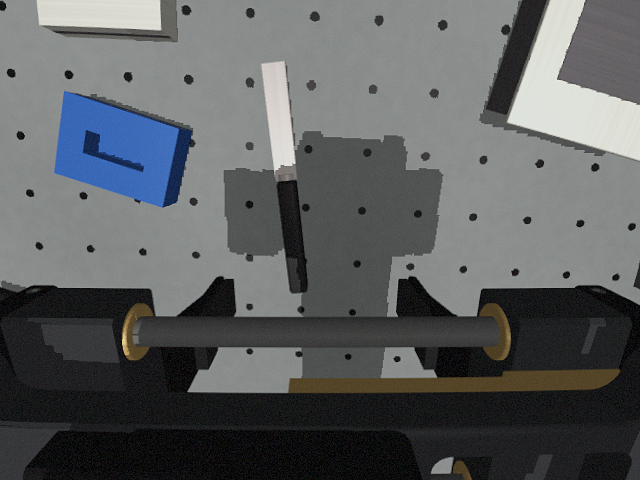

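The wrist view shows the blade with its tip at (273,62) and the handle junction at (287,180), within 2 px of my estimates. I'll correct and descend.

>>> carry_out(increments="1 0.006 -0.009 0.015 0 0 -1.5; 1 0.006 -0.009 0.02 0 0 -1.5; 1 0.005 -0.006 0.02 0 0 -1.5; 1 0.002 -0.002 0.02 0 0 -0.8; 1 0 0 0 0 0 0; 1 0 0 0 0 0 0")

```text
time_s: 4.05
tool_pos: [0.4929, 0.0147, 0.1184]
tool_rot: [-179.6, -0.5, 8.5]
force: [0.5, 0.5, 0.2]
grip_width: 0.0868
```

```bash
python3 - <<'E'
from h import *
_,_,o=cur(); print(o["time_s"],o["tool_pos"],o["tool_rot"],o["qpos"])
plan([([.494,.011,.073],Rd(8.5),4,1)])
E
```

```text
4.05 [0.49291567 0.01468638 0.118376  ] [-179.6239682    -0.45253308    8.46281793] [-34.80701676   9.22968757  32.5731499  117.42251899  -6.60223633
  54.54706356 -80.30377878]
1 0 0.001 0.0113 -0.1 -0.1 0; 1 0.0001 0.001 0.0113 -0.1 -0.1 0; 1 0.0001 0.001 0.0113 -0.1 -0.1 0; 1 0.0001 0.001 0.0113 -0.1 -0.1 0
```

>>> carry_out(increments="1 0 0.001 0.013 -0.1 -0.1 0; 1 0 0.001 0.013 -0.1 -0.1 0; 1 0 0.001 0.011 -0.1 -0.1 0; 1 0 0.001 0.005 -0.1 -0.1 0; 1 0 0 0 0 0 0")

```text
time_s: 4.68
tool_pos: [0.4943, 0.0109, 0.0744]
tool_rot: [180.0, -0.1, 8.5]
force: [-0.7, -0.1, -0.6]
grip_width: 0.0871
```

>>> carry_out(increments="0 0 0 0.001 0 0 0; 0 0 0 0 0 0 0; 0 0 0 0 0 0 0; 0 0 0 0 0 0 0; 0 0 0 0 0 0 0; 0 0 0 0 0 0 0", force=40)

```text
time_s: 5.42
tool_pos: [0.4952, 0.011, 0.0745]
tool_rot: [-180.0, -0.3, 8.5]
force: [-0.7, -0.1, -0.2]
grip_width: 0.0351
```

```bash
python3 - <<'E'
from h import *
# box frame
az=np.radians(-10.3); ex=np.array([np.cos(az),np.sin(az),0]); c=np.array([.6354,-.2093,0])
off=0.120  # grip to tip
zg=0.0633  # tcp above blade axis
def tcp(bx,tipz): 
    t=c+ex*bx; g=t-ex*off; return [g[0],g[1],tipz+zg]
print(tcp(-110,0) if 0 else tcp(-.110,.034), tcp(-.060,.034))
plan([([.494,.011,.20],Rd(8.5),6,0),(tcp(-.120,.12),Rd(-10.3),8,0)])
E
```

```text
[np.float64(0.4091064412752854), np.float64(-0.1681754905232396), 0.0973] [np.float64(0.45830069317196254), np.float64(-0.1771156012790571), 0.0973]
0 -0.0001 0 -0.0209 0 0 0; 0 -0.0001 0 -0.0209 0 0 0; 0 -0.0001 0 -0.0209 0 0 0; 0 -0.0001 0 -0.0209 0 0 0; 0 -0.0002 0 -0.0209 0 0 0; 0 -0.0002 0 -0.0209 0 0 0; 0 -0.015 0.0202 0.0021 0 0 2.4; 0 -0.0141 0.0208 0.0021 0 0 2.4; 0 -0.0133 0.0213 0.0021 0 0 2.4; 0 -0.0124 0.0219 0.0021 0 0 2.3; 0 -0.0115 0.0224 0.0021 0 0 2.4; 0 -0.0106 0.0228 0.0021 0 0 2.4; 0 -0.0096 0.0232 0.0021 0 0 2.4; 0 -0.0087 0.0236 0.0021 0 0 2.4
```

>>> carry_out(increments="0 0 0 0 0 0 0; 0 0 0 0 0 0 0; 0 0 0 0 0 0 0; 0 0 0 0 0 0 0; 0 0 0 -0.005 0 0 0; 0 0 0 -0.015 0 0 0; 0 0 0 -0.02 0 0 0; 0 0 0 -0.02 0 0 0; 0 0 0 -0.02 0 0 0; 0 0 0 -0.02 0 0 0; 0 0 0 0 0 0 0")

```text
time_s: 6.8
tool_pos: [0.4951, 0.0102, 0.1823]
tool_rot: [-180.0, -0.4, 8.4]
force: [-0.7, 0.1, -0.7]
grip_width: 0.0156
```

```bash
python3 - <<'E'
from h import *
_,_,o=cur(); print(o["time_s"],o["tool_pos"],o["tool_rot"],o["qpos"],o["grip_width"],o["force"])
p=read_camera("wrist"); cv2.imwrite("pics/e_w.png",p["img"])
az=np.radians(-10.3); ex=np.array([np.cos(az),np.sin(az),0]); c=np.array([.6354,-.2093,0])
def tcp(bx,tipz): 
    g=c+ex*(bx-.12); return [g[0],g[1],tipz+.0633]
plan([(tcp(-.120,.12),Rd(-10.3),7,0)])
E
```

```text
6.8 [0.49511487 0.01023413 0.18229561] [-179.97240982   -0.44953928    8.38357504] [-36.09586185   4.13911159  33.308988   113.84861536  -2.64644056
  62.27045307 -83.25767731] 0.015580566073404363 [-0.67895117  0.07928437 -0.67554231]
0 -0.0171 0.023 -0.0004 0 0 2.7; 0 -0.016 0.0237 -0.0004 0 0 2.7; 0 -0.0149 0.0245 -0.0004 0 0 2.7; 0 -0.0138 0.0251 -0.0003 0 0 2.7; 0 -0.0126 0.0257 -0.0003 0 0 2.7; 0 -0.0114 0.0263 -0.0003 0 0 2.7; 0 -0.0101 0.0268 -0.0003 0 0 2.7
```

View pics/e_w.png

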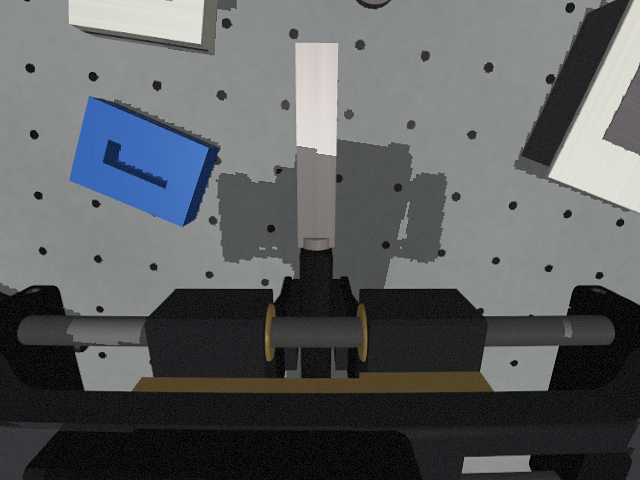

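Blade gripped straight, tip at (317,43). I'll bring it over in front of the box.

>>> carry_out(increments="0 -0.0165 0.022 0 0 0 2.7; 0 -0.0155 0.023 0 0 0 2.7; 0 -0.0145 0.0235 0 0 0 2.7; 0 -0.0125 0.024 0 0 0 2.7; 0 -0.011 0.025 0 0 0 2.7; 0 -0.006 0.02 0 0 0 2.7; 0 -0.004 0.012 0 0 0 2; 0 0 0 0 0 0 0; 0 0 0 0 0 0 0")

```text
time_s: 7.98
tool_pos: [0.4087, -0.1523, 0.1788]
tool_rot: [-179.9, -0.1, -11.2]
force: [-0.2, -0.7, -1.7]
grip_width: 0.0159
```

```bash
cat > lv.py <<'E'
from h import *
p0,R0,o=cur(); print(o["time_s"],o["tool_pos"].round(4),o["tool_rot"].round(2),o["qpos"].round(1))
az=np.radians(-10.3); ex=np.array([np.cos(az),np.sin(az),0]); c=np.array([.6354,-.2093,0])
OFF,ZG=.12,.0633
def tcp(bx,tipz): 
    g=c+ex*(bx-OFF); return [g[0],g[1],tipz+ZG]
def tipnow():
    t=p0+R0.apply([OFF,0,ZG])-c; return t@ex, t@np.array([-ex[1],ex[0],0]), t[2]
print("tip box xyz",np.round(tipnow(),4))
E
python3 - <<'E'
from lv import *
p=read_camera("wrist"); cv2.imwrite("pics/f_w.png",p["img"])
print(proj(p,[p0+R0.apply([OFF,s*.009,ZG]) for s in(-1,0,1)]))
print("edge",proj(p,[c+ex*-.07+np.array([0,0,.048])+s*.058*np.array([-ex[1],ex[0],0]) for s in(-1,0,1)]))
plan([(tcp(-.100,.035),Rd(-10.3),6,0),(tcp(-.060,.035),Rd(-10.3),4,0)])
E
```

```text
7.975 [ 0.4087 -0.1523  0.1788] [-1.799e+02 -1.500e-01 -1.122e+01] [-26.4  -5.2  42.2 121.4   3.8  62.4 -87.2]
tip box xyz [-0.113   0.0137  0.1158]
[[294.19395858  39.60593631]
 [315.54639408  39.57263824]
 [336.90095115  39.59444895]]
edge [[436.46037019  -6.76800654]
 [338.06426131  -5.95291567]
 [239.62247675  -3.66578513]]
0 0.0022 0.0026 0.0134 0 0 -0.2; 0 0.0022 0.0026 0.0134 0 0 -0.2; 0 0.0022 0.0026 0.0134 0 0 -0.2; 0 0.0022 0.0026 0.0134 0 0 -0.2; 0 0.0022 0.0026 0.0134 0 0 -0.2; 0 0.0022 0.0026 0.0134 0 0 -0.2; 0 0.01 0 0 0 0 0; 0 0.01 0 0 0 0 0; 0 0.01 0 0 0 0 0; 0 0.01 0 0 0 0 0
```

View pics/f_w.png

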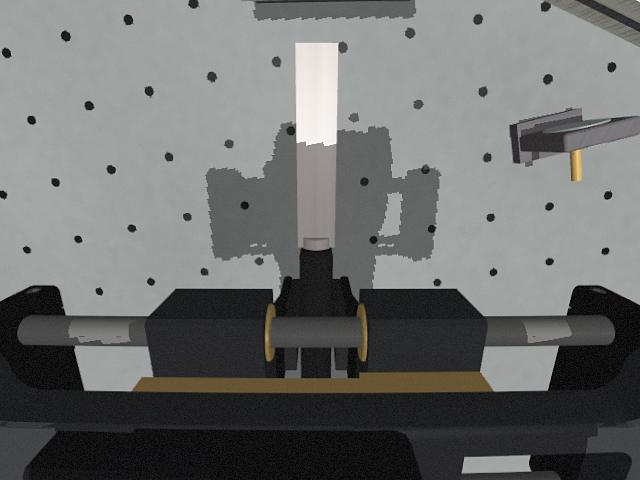

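>>> carry_out(increments="0 0.002 0.003 0.013 0 0 0.1; 0 0.002 0.003 0.014 0 0 0; 0 0.002 0.003 0.014 0 0 -0.3; 0 0.002 0.003 0.014 0 0 -0.3; 0 0.001 0.002 0.013 0 0 -0.2; 0 0.001 0.001 0.01 0 0 0; 0 0 0 0 0 0 0; 0 0 0 0 0 0 0")

```text
time_s: 9.02
tool_pos: [0.416, -0.1681, 0.0932]
tool_rot: [179.9, 0.1, -10.2]
force: [0.1, -0.1, 0.1]
grip_width: 0.0155
```

```bash
python3 - <<'E'
from lv import *
p=read_camera("wrist"); cv2.imwrite("pics/g_w.png",p["img"])
print("edge",proj(p,[c+ex*-.07+np.array([0,0,.048])+s*.058*np.array([-ex[1],ex[0],0]) for s in(-1,0,1)]))
plan([(tcp(-.060,.035),Rd(-10.3),5,0)])
E
```

```text
9.025 [ 0.416  -0.1681  0.0932] [ 1.7991e+02  1.0000e-01 -1.0210e+01] [-24.2   6.9  45.1 124.2  -6.2  51.1 -75.7]
tip box xyz [-0.1033  0.0014  0.0297]
edge [[485.83402424 -78.4630052 ]
 [319.99346545 -81.87986848]
 [153.75328435 -79.52814079]]
0 0.0086 0.0003 -0.001 0 0 0; 0 0.0086 0.0003 -0.001 0 0 0; 0 0.0086 0.0003 -0.001 0 0 0; 0 0.0086 0.0003 -0.001 0 0 0; 0 0.0086 0.0003 -0.001 0 0 0
```

View pics/g_w.png

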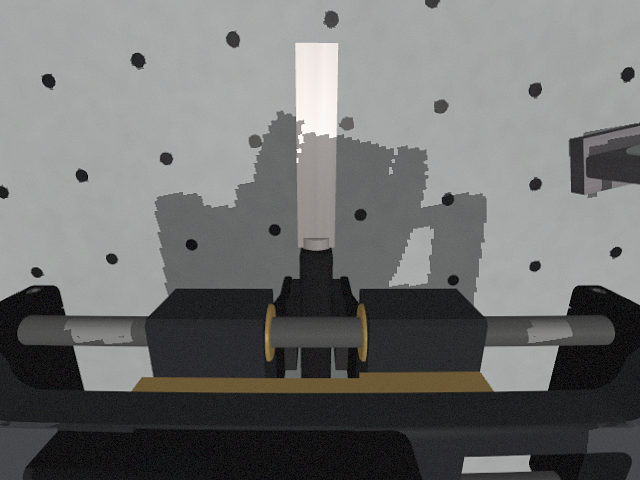

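>>> carry_out(increments="0 0.008 0 -0.001 0 0 0; 0 0.01 0 -0.001 0 0 0; 0 0.01 0 -0.001 0 0 0; 0 0.009 0 -0.001 0 0 0; 0 0.005 0 0 0 0 0; 0 0 0 0 0 0 0")

```text
time_s: 9.82
tool_pos: [0.4623, -0.1759, 0.0989]
tool_rot: [179.9, -0.1, -10.1]
force: [-0.4, 0.8, -0.9]
grip_width: 0.0156
```

```bash
python3 - <<'E'
from lv import *
p=read_camera("scene"); crop(p,200,180,340,360,3.3,"h_s.png"); print(o["force"])
E
```

```text
9.825 [ 0.4623 -0.1759  0.0989] [ 1.7994e+02 -1.2000e-01 -1.0130e+01] [-22.3  13.   44.  118.1 -11.3  52.8 -72.4]
tip box xyz [-0.0561  0.0022  0.0359]
[-0.35150954  0.83386426 -0.94589466]
```

View pics/h_s.png

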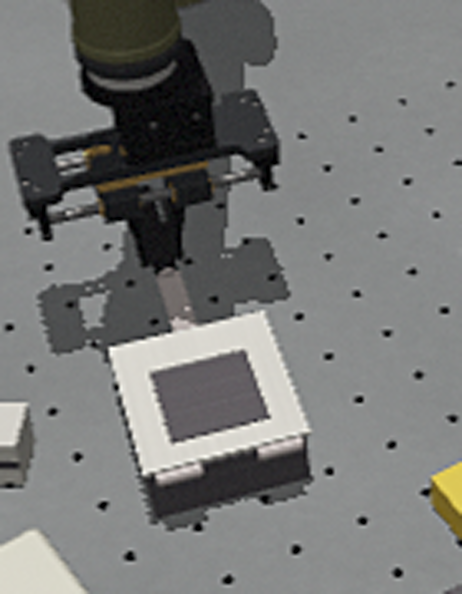

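The tip sits under the free edge at about crop (178,325). Now lever it up along an arc about the hinge.

```bash
python3 - <<'E'
from lv import *
r=.111; w=[]
for th in range(8,105,8):
    t=np.radians(th); w.append((tcp(.055-r*np.cos(t)+.0005,.041+r*np.sin(t)),Rd(-10.3),1,0))
plan(w)
E
```

```text
9.875 [ 0.462  -0.1758  0.0989] [ 1.7995e+02 -1.1000e-01 -1.0140e+01] [-22.3  13.   44.  118.2 -11.3  52.8 -72.4]
tip box xyz [-0.0564  0.0022  0.0358]
0 0.0022 0.0019 -0.0209 0 -0.1 0.2; 0 0.0032 0 -0.0151 0 0 0; 0 0.0053 0 -0.0146 0 0 0; 0 0.0073 0 -0.0137 0 0 0; 0 0.0091 0 -0.0125 0 0 0; 0 0.0108 0 -0.0111 0 0 0; 0 0.0122 0 -0.0095 0 0 0; 0 0.0134 0 -0.0077 0 0 0; 0 0.0144 0 -0.0058 0 0 0; 0 0.015 0 -0.0037 0 0 0; 0 0.0154 0 -0.0016 0 0 0; 0 0.0155 0 0.0005 0 0 0; 0 0.0153 0 0.0027 0 0 0
```

First half, then a look.

>>> carry_out(increments="0 0 0.001 -0.008 0 0 0; 0 0.002 0.001 -0.012 0 0 0; 0 0.003 0 -0.015 0 0 0; 0 0.005 0 -0.0145 0 0 0; 0 0.007 0 -0.0135 0 0 0; 0 0.009 0 -0.0125 0 0 0; 0 0.011 0 -0.011 0 0 0; 0 0 0 0 0 0 0")

```text
time_s: 10.88
tool_pos: [0.5004, -0.1849, 0.193]
tool_rot: [-180.0, -0.2, -10.1]
force: [0.4, -0.5, -1.6]
grip_width: 0.0157
```

```bash
python3 - <<'E'
from lv import *
p=read_camera("scene"); crop(p,200,160,340,340,3.3,"i_s.png"); print(o["force"])
b,_,z=tipnow(); print("theta",np.degrees(np.arctan2(z+.0015-.043,.055-b)),np.hypot(z+.0015-.043,.055-b))
E
```

```text
10.875 [ 0.5004 -0.1849  0.193 ] [-179.98   -0.22  -10.15] [-23.6  10.1  45.2 108.4  -8.   64.5 -75.5]
tip box xyz [-0.0169  0.0003  0.1302]
[ 0.37307838 -0.48862134 -1.6309746 ]
theta 50.95402188901897 0.11415191126757333
```

View pics/i_s.png

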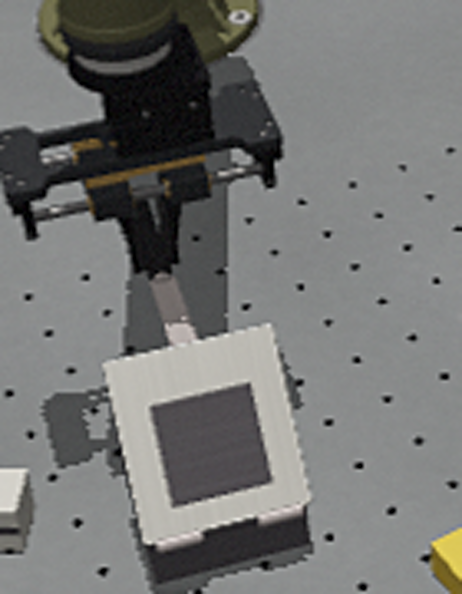

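The cover stands at about 50°, resting on the tip. I'll continue past upright.

>>> carry_out(increments="0 0.012 0 -0.008 0 0 0; 0 0.0135 0 -0.006 0 0 0; 0 0.015 0 -0.004 0 0 0; 0 0.015 0 -0.002 0 0 0; 0 0.015 0 0 0 0 0; 0 0.015 0 0.001 0 0 0; 0 0.012 0 0.002 0 0 0; 0 0 0 0 0 0 0")

```text
time_s: 11.92
tool_pos: [0.5978, -0.2018, 0.2061]
tool_rot: [-180.0, 0.3, -10.1]
force: [-0.3, 0.4, -1.4]
grip_width: 0.0157
```

```bash
python3 - <<'E'
from lv import *
p=read_camera("scene"); crop(p,200,160,340,340,3.3,"j_s.png"); print(o["force"])
b,_,z=tipnow(); print("theta",np.degrees(np.arctan2(z+.0015-.043,.055-b)),np.hypot(z+.0015-.043,.055-b))
E
```

```text
11.925 [ 0.5978 -0.2018  0.2061] [-179.98    0.3   -10.13] [-17.6  23.5  43.1  93.4 -16.8  70.2 -71.1]
tip box xyz [0.0814 0.001  0.1421]
[-0.33575443  0.43457113 -1.41543369]
theta 104.69261953515553 0.10403283124539024
```

View pics/j_s.png

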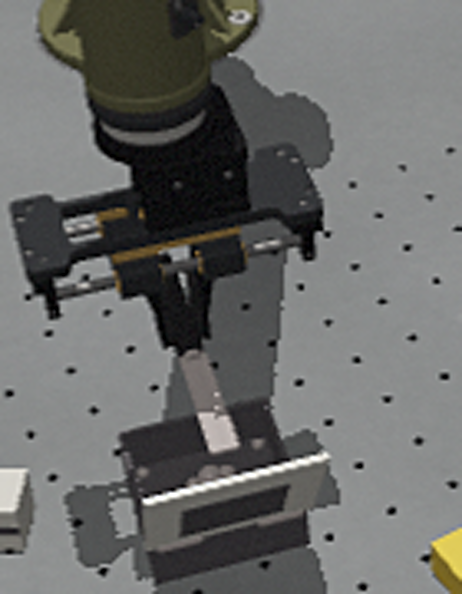

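>>> carry_out(increments="0 0.012 0 0.002 0 0 0; 0 0 0 0 0 0 0; 0 -0.01 0 -0.015 0 0 0; 0 -0.02 0 -0.015 0 0 -1; 0 -0.03 -0.01 0 0 0 -3; 0 -0.03 -0.02 0 0 0 -3; 0 -0.02 -0.025 0 0 0 -3; 0 -0.01 -0.025 0 0 0 -3; 0 0 -0.025 0 0 0 -3; 0 0 -0.025 0 0 0 -2; 0 0 -0.02 0 0 0 0; 0 0 0 0 0 0 0")

```text
time_s: 13.48
tool_pos: [0.4817, -0.0368, 0.2434]
tool_rot: [-179.7, -0.2, 8.3]
force: [-0.2, -0.4, -0.1]
grip_width: 0.0156
```

```bash
python3 - <<'E'
from lv import *
p=read_camera("scene"); crop(p,200,160,420,340,3.3,"k_s.png"); print(o["force"])
plan([([.496,.005,.12],Rd(8.5),6,0),([.496,.005,.0755],Rd(8.5),4,0)])
E
```

```text
13.475 [ 0.4817 -0.0368  0.2434] [-179.68   -0.18    8.34] [-35.5  -1.5  36.7 111.1   0.6  70.  -80.6]
tip box xyz [-0.0682  0.181   0.1804]
[-0.18406644 -0.41187032 -0.05946215]
0 0.0033 -0.0067 0.0206 0 0 0; 0 0.0033 -0.0067 0.0206 0 0 0; 0 0.0033 -0.0067 0.0206 0 0 0; 0 0.0033 -0.0067 0.0206 0 0 0; 0 0.0034 -0.0067 0.0206 0 0 0; 0 0.0034 -0.0067 0.0206 0 0 0; 0 0 0 0.0111 0 0 0; 0 0 0 0.0111 0 0 0; 0 0 0 0.0111 0 0 0; 0 0 0 0.0111 0 0 0
```

View pics/k_s.png

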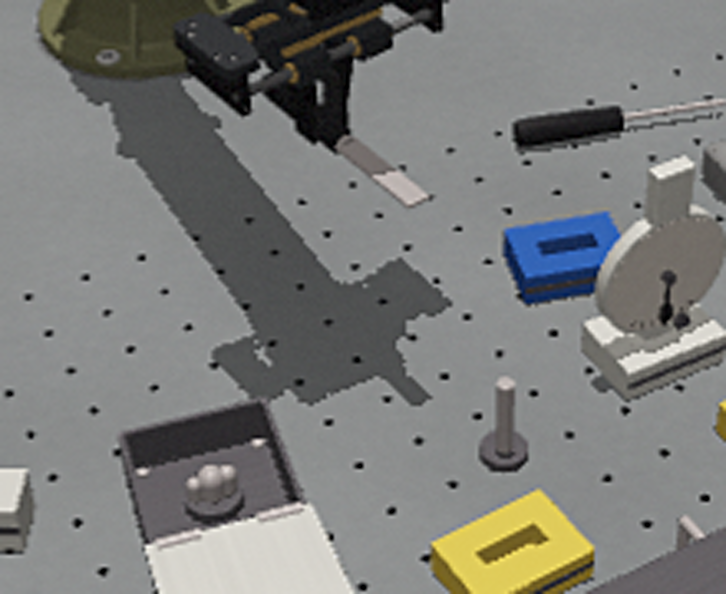

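The cover is folded right over and the stud, with its three round bumps, shows at crop (213,485). Now lay the tool back at its spot.

>>> carry_out(increments="0 0.003 -0.007 0.02 0 0 0; 0 0.003 -0.007 0.022 0 0 0; 0 0.003 -0.007 0.022 0 0 0; 0 0.003 -0.007 0.022 0 0 0; 0 0.002 -0.006 0.022 0 0 0; 0 0.001 -0.004 0.018 0 0 0; 0 0 0 0.01 0 0 0; 0 0 0 0 0 0 0; 0 0 0 0 0 0 0")

```text
time_s: 14.65
tool_pos: [0.4964, -0.0071, 0.1051]
tool_rot: [179.8, -0.4, 7.6]
force: [0.1, 1.0, -0.9]
grip_width: 0.0156
```

```bash
python3 - <<'E'
from lv import *
print(o["force"]);plan([([.496,.005,.0755],Rd(8.5),4,0)])
E
```

```text
14.65 [ 0.4964 -0.0071  0.1051] [179.79  -0.37   7.57] [-35.1  11.2  35.6 117.6  -8.   53.1 -77.7]
tip box xyz [-0.0583  0.2108  0.0426]
[ 0.1347753   0.97958359 -0.94205546]
0 0.0003 -0.003 0.0074 0.1 -0.1 -0.2; 0 0.0003 -0.003 0.0074 0.1 -0.1 -0.2; 0 0.0003 -0.003 0.0074 0.1 -0.1 -0.2; 0 0.0003 -0.003 0.0074 0.1 -0.1 -0.2
```

>>> carry_out(increments="0 0 -0.001 0.01 0.1 -0.1 0; 0 0 0 0.01 0.1 -0.1 0; 0 0 0 0.006 0 -0.1 0; 0 0 0 0.003 0 0 0; 0 0 0 0.001 0 0 0; 0 0 0 0 0 0 0")

```text
time_s: 15.4
tool_pos: [0.4973, -0.0062, 0.0745]
tool_rot: [-180.0, -0.2, 7.6]
force: [-0.0, -0.2, -0.7]
grip_width: 0.0158
```

>>> carry_out(increments="1 0 0 0 0 0 0; 1 0 0 0 0 0 0; 1 0 0 0 0 0 0; 1 0 0 0 0 0 0; 1 0 0 -0.01 0 0 0; 1 0 0 -0.025 0 0 0; 1 0 0 -0.03 0 0 0; 1 0 0 -0.03 0 0 0; 1 0 0 -0.04 0 0 0; 1 0 0 -0.04 0 0 0; 1 0 0 -0.03 0 0 0; 1 0 0 -0.02 0 0 0; 1 0 0 0 0 0 0")

```text
time_s: 17.02
tool_pos: [0.4965, -0.008, 0.3127]
tool_rot: [-179.9, -0.5, 7.4]
force: [-0.4, 0.3, 0.2]
grip_width: 0.087
```

```bash
python3 - <<'E'
from h import *
T=read_camera("top"); S=read_camera("scene"); cv2.imwrite("pics/l_s.png",S["img"]); cv2.imwrite("pics/l_t.png",T["img"])
f=lambda a:np.array(a)/9+[225,195]-0.5+.06
print("cradle",onz(T,f([(172,400),(490,402),(497,178)]),.028).round(4).tolist())
t=onz(T,f([(205,138),(325,137),(325,195),(205,196)]),.184); print("tab",t.round(4).tolist(),t.mean(0))
g=lambda a:np.array(a)/6+[365,200]-.5+.08
print("s cradle",onz(S,g([(150,440),(330,365),(70,345)]),.028).round(4).tolist())
t=onz(S,g([(190,70),(258,43),(272,60),(205,87)]),.184); print("s tab",t.round(4).tolist(),t.mean(0))
_,_,o=cur(); print(o["time_s"],o["tool_pos"],o["tool_rot"],o["qpos"])
E
```

```text
cradle [[0.6264, 0.1975, 0.028], [0.6257, 0.1063, 0.028], [0.6911, 0.1052, 0.028]]
tab [[0.667, 0.1676, 0.184], [0.6672, 0.1365, 0.184], [0.6519, 0.1362, 0.184], [0.6517, 0.1672, 0.184]] [0.65944987 0.15190295 0.184     ]
s cradle [[0.6904, 0.104, 0.028], [0.6906, 0.1952, 0.028], [0.6258, 0.1074, 0.028]]
s tab [[0.6553, 0.1342, 0.184], [0.6543, 0.1672, 0.184], [0.666, 0.1654, 0.184], [0.6671, 0.1329, 0.184]] [0.66070146 0.14993205 0.184     ]
17.125 [ 0.49557175 -0.00801236  0.31051322] [-179.92999758   -0.32370978    7.38876079] [-38.59698013  -2.72201495  35.72322894 104.24940458   1.52919415
  77.64793399 -85.8341081 ]
```

View pics/l_s.png

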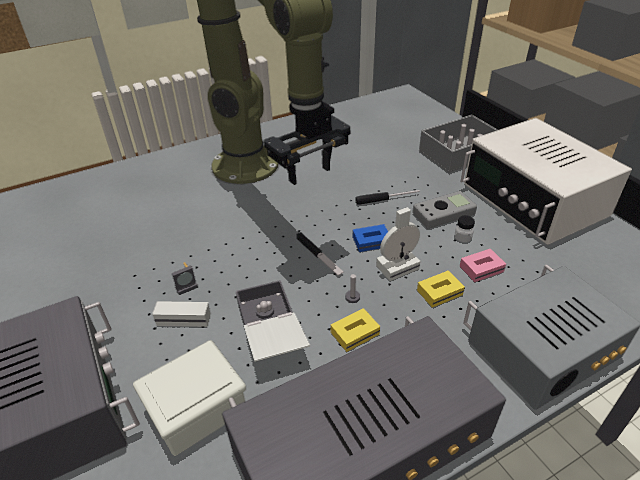

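View pics/l_t.png

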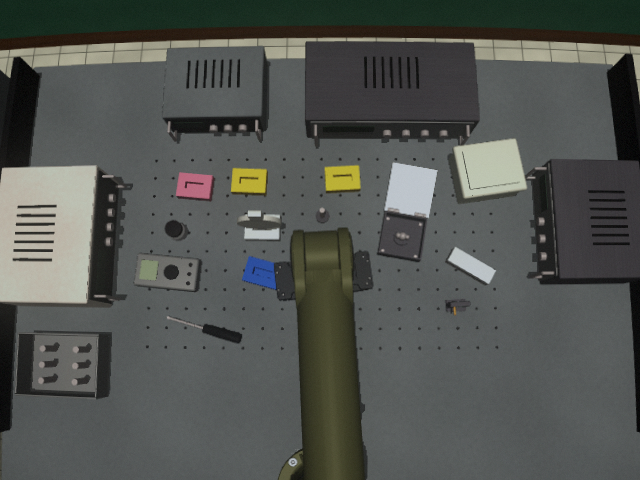

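The tool is down on the bench at (318,255), the cover is open, and the stud shows at scene (264,307). I'll measure the stud and the mark.

```bash
python3 - <<'E'
from h import *
import pickle
T=read_camera("top"); S=read_camera("scene"); pickle.dump((T,S),open("ts.pkl","wb"))
crop(T,370,200,435,270,8,"m_t.png"); crop(S,230,275,310,345,8,"m_s.png")
c=np.array([.6354,-.2093,.04]); print(proj(T,c),proj(S,c))
# mark
f=lambda a:np.array(a)/6+[365,200]-.5+.08
for nm,a in(("hub",(226,263)),("ptr",(221,328)),("mark",(249,342))):
    uv=f([a]); o,v=ray(S,uv); P=o+v*((.660+.009-o[0])/v[:,0])[:,None]; P=P[0]
    print(nm,P.round(4),np.degrees(np.arctan2(P[1]-.151,-(P[2]-.087))).round(1))
E
```

```text
[[402.55581844 234.59219198]] [[263.46093589 301.91395163]]
hub [0.669  0.1512 0.0876] 160.9
ptr [0.669  0.1524 0.0514] 2.2
mark [0.669  0.1682 0.0363] 18.8
```

View pics/m_t.png

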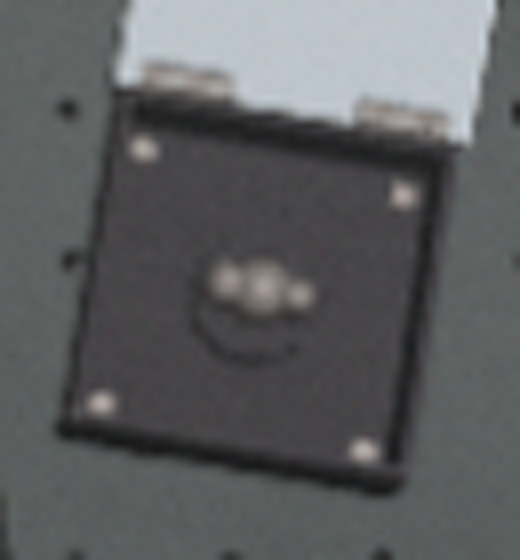

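View pics/m_s.png

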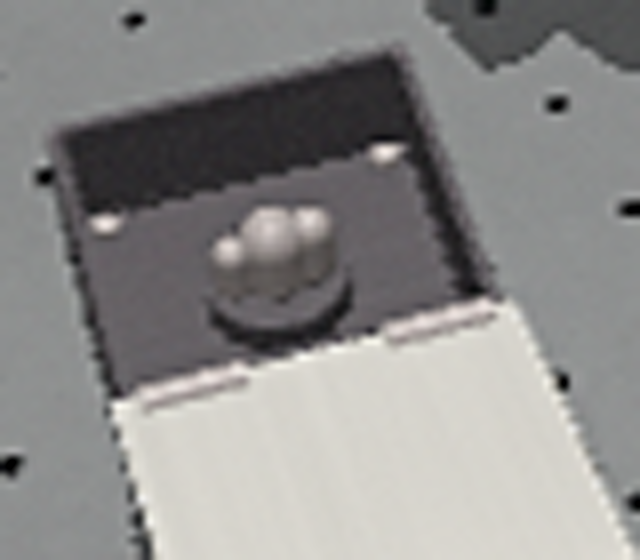

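```bash
python3 - <<'E'
from h import *
import pickle
T,S=pickle.load(open("ts.pkl","rb"))
c=np.array([.6354,-.2093,.0]); az=np.radians(-10.3); ex=np.array([np.cos(az),np.sin(az),0]);ey=np.array([-ex[1],ex[0],0])
print("crown ctr",proj(T,c+[0,0,.03]),proj(S,c+[0,0,.03]))
f=lambda a:np.array(a)/8+[370,200]-.44; g=lambda a:np.array(a)/8+[230,275]-.44
print("meas",f((263,287)),g((268,233)))
print("T z.03",onz(T,f([(263,287)]),.03)," S",onz(S,g([(268,233)]),.03))
# four screws on the floor z~.007 centre
sc=[(144,148),(404,194),(101,403),(364,450)]
X=onz(T,f(sc),.008); print(X.round(4).tolist(),X.mean(0)); d=X[1]-X[0]; print(np.degrees(np.arctan2(-d[0],d[1]))-180, np.linalg.norm(d)); d=X[0]-X[2]; print(np.degrees(np.arctan2(d[1],d[0])))
print(onz(S,g([(106,223),(387,151)]),.008), "cmp", X[2:])
E
python3 - <<'E'
from h import *
plan([([.66,.151,.31],Rd(90),9,1)])
E
```

```text
crown ctr [[402.06376977 235.30909591]] [[263.86631093 304.84945842]]
meas [402.435 235.435] [263.06  303.685]
T z.03 [[ 0.63507131 -0.21024796  0.03      ]]  S [[ 0.6311339  -0.20946576  0.03      ]]
[[0.6854, -0.1752, 0.008], [0.67, -0.2602, 0.008], [0.601, -0.1596, 0.008], [0.5855, -0.2447, 0.008]] [ 0.63548411 -0.20993822  0.008     ]
-10.231117513391098 0.08634428388518607
-10.443863857037359
[[ 0.58392956 -0.24382997  0.008     ]
 [ 0.59878681 -0.15811341  0.008     ]] cmp [[ 0.60100195 -0.15964836  0.008     ]
 [ 0.58550932 -0.24473005  0.008     ]]
1 0.0204 -0.0151 0 0 0 -9.2; 1 0.0226 -0.0117 0 0 0 -9.2; 1 0.0242 -0.0079 0 0 0 -9.2; 1 0.0251 -0.004 0 0 0 -9.2; 1 0.0254 0.0001 0 0 0 -9.2; 1 0.0251 0.0041 0 0 0 -9.2; 1 0.0241 0.0081 0 0 0 -9.2; 1 0.0225 0.0118 0 0 0 -9.2; 1 0.0203 0.0153 0 0 0 -9.2
```

>>> carry_out(increments="1 0.02 -0.015 0 0 0 -9; 1 0.022 -0.012 0 0 0 -9; 1 0.024 -0.008 0 0 0 -9; 1 0.025 -0.004 0 0 0 -9; 1 0.025 0 0 0 0 -9; 1 0.025 0.004 0 0 0 -9; 1 0.023 0.008 0 0 0 -9; 1 0.018 0.009 0 0 0 -7; 1 0.008 0.006 0 0 0 -4; 1 0 0 0 0 0 0; 1 0 0 0 0 0 0")

```text
time_s: 18.6
tool_pos: [0.6409, 0.1392, 0.2916]
tool_rot: [-178.8, 0.6, 83.6]
force: [-0.9, -0.6, 0.2]
grip_width: 0.0872
```

```bash
python3 - <<'E'
from h import *
p=read_camera("wrist"); cv2.imwrite("pics/n_w.png",p["img"])
_,_,o=cur(); print(o["time_s"],o["tool_pos"],o["tool_rot"],o["qpos"])
print(proj(p,[[.66+a,.151+b,.184] for a,b in((-.007,-.016),(-.007,.016),(.007,.016),(.007,-.016))]))
plan([([.66,.151,.255],Rd(90),4,1),([.66,.151,.216],Rd(90),4,1)])
E
```

```text
18.65 [0.64079513 0.13925035 0.29162752] [-178.77244549    0.57878739   83.65085412] [-35.60744471  21.15180679  27.74367506  82.15755178  -9.58017277
  80.42988328 -13.99992412]
[[339.14316146 272.15989845]
 [334.463085   224.33957001]
 [357.04298089 222.01689326]
 [360.76716494 270.08351896]]
1 0.0035 0.0046 0.009 -0.3 0.1 -1.6; 1 0.0034 0.0047 0.0091 -0.3 0.1 -1.6; 1 0.0032 0.0047 0.0091 -0.3 0.1 -1.6; 1 0.0031 0.0048 0.0091 -0.3 0.1 -1.6; 1 0 0 0.0098 0 0 0; 1 0 0 0.0098 0 0 0; 1 0 0 0.0097 0 0 0; 1 0 0 0.0098 0 0 0
```

View pics/n_w.png

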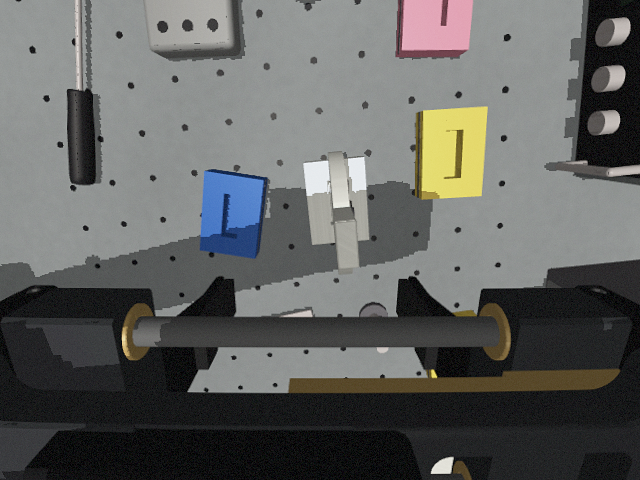

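The tab top sits at (335–358, 220–271), within 2 px of the estimate. I'll align and descend.

>>> carry_out(increments="1 0.004 0.006 0.005 -0.4 0.1 -2; 1 0.004 0.006 0.008 -0.4 0.1 -2; 1 0.003 0.005 0.008 -0.3 0.1 -2; 1 0.001 0.002 0.008 0 0 -0.5; 1 0 0 0 0 0 0; 1 0 0 0 0 0 0")

```text
time_s: 19.4
tool_pos: [0.661, 0.1496, 0.2598]
tool_rot: [-179.9, 0.2, 90.5]
force: [0.5, 0.5, 1.0]
grip_width: 0.087
```

```bash
python3 - <<'E'
from h import *
_,_,o=cur(); print(o["time_s"],o["tool_pos"],o["tool_rot"])
p=read_camera("wrist"); crop(p,280,180,420,290,5,"o_w.png")
print((proj(p,[[.66+a,.151+b,.184] for a,b in((-.007,-.016),(-.007,.016),(.007,.016),(.007,-.016))])-[280,180])*5)
plan([([.659,.151,.216],Rd(90),5,1)])
E
```

```text
19.4 [0.6610415  0.14956036 0.2598035 ] [-179.85857992    0.19632114   90.48753148]
[[110.99281727 665.74027841]
 [109.99942718 399.68203369]
 [239.79310463 400.84269614]
 [234.35351921 666.84687923]]
1 0.0003 -0.0004 0.0088 0 0 0.1; 1 0.0003 -0.0004 0.0088 0 0 0.1; 1 0.0003 -0.0004 0.0088 0 0 0.1; 1 0.0003 -0.0004 0.0088 0 0 0.1; 1 0.0003 -0.0004 0.0088 0 0 0.1
```

View pics/o_w.png

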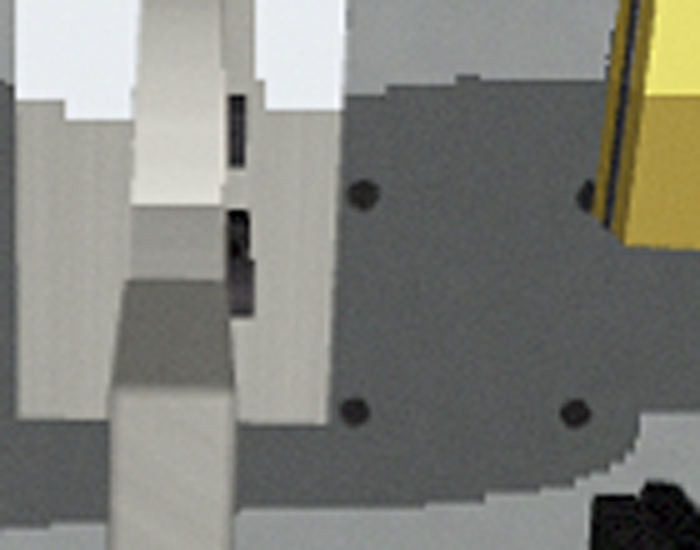

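>>> carry_out(increments="1 0.001 0 0.009 0 0 0.1; 1 0.001 0 0.01 0 0 0.1; 1 0.001 -0.0005 0.01 0 0 0.1; 1 0 -0.0005 0.008 0 0 0; 1 0 0 0.005 0 0 0; 1 0 0 0 0 0 0; 0 0 0 0 0 0 0; 0 0 0 0 0 0 0; 0 0 0 0 0 0 0; 0 0 0 0 0 0 0; 0 0 0 0 0 0 0; 0 0 0 0 0 0 0; 0 0 0 0 0 0 0; 0 0 0 0 0 0 0; 0 0 0 0 0 0 0; 0 0 0 0 0 0 0; 0 0 0 0 0 0 0", force=50)

```text
time_s: 21.58
tool_pos: [0.6601, 0.1526, 0.2159]
tool_rot: [-179.9, 0.2, 90.2]
force: [-0.2, -0.0, 0.3]
grip_width: 0.0139
```

>>> carry_out(increments="0 0 0 -0.006 0 0 0; 0 0 0 -0.012 0 0 0; 0 0 0 -0.018 0 0 0; 0 0 0 -0.02 0 0 0; 0 0 0 -0.025 0 0 0; 0 0 0 -0.03 0 0 0; 0 0 0 -0.03 0 0 0; 0 0 0 -0.02 0 0 0; 0 0 0 0 0 0 0")

```text
time_s: 22.7
tool_pos: [0.6596, 0.1526, 0.3891]
tool_rot: [179.9, 0.1, 90.1]
force: [1.3, 0.1, -3.0]
grip_width: 0.0133
```

```bash
python3 - <<'E'
from h import *
_,_,o=cur(); print(o["time_s"],o["tool_pos"],o["tool_rot"],o["qpos"],o["force"],o["grip_width"])
def Rg(yaw,a): # gauge yaw, tilted -a about its x ; tool x az = yaw+90
    x=np.array([np.cos(np.radians(yaw)),np.sin(np.radians(yaw)),0]); return Rd(yaw+90,-a*x)
plan([([.68,0.03,.39],Rg(-8,0),5,0),([.73,-.17,.42],Rg(-21,15),7,0)])
E
```

```text
22.7 [0.65958322 0.15256621 0.38913486] [1.79917027e+02 1.28575407e-01 9.01269914e+01] [-34.40510129  21.55547941  27.15667923  70.43497717  -9.5139239
  90.13422587  -8.80530675] [ 1.31437199  0.12236704 -3.02234069] 0.0133482882336202
0 -0.0245 0.004 -0.0001 0 0 1.6; 0 -0.0244 0.0047 -0.0001 0 0 1.6; 0 -0.0243 0.0054 -0.0001 0 0 1.6; 0 -0.0241 0.0061 -0.0001 0 0 1.6; 0 -0.0239 0.0068 -0.0002 0 0 1.6; 0 -0.0273 0.011 -0.0043 0.2 -2.1 1.8; 0 -0.0271 0.0119 -0.0033 0.2 -2.1 1.8; 0 -0.0268 0.0128 -0.0024 0.2 -2.1 1.8; 0 -0.0264 0.0136 -0.0014 0.2 -2.1 1.8; 0 -0.026 0.0145 -0.0005 0.2 -2.1 1.8; 0 -0.0255 0.0153 0.0004 0.2 -2.1 1.8; 0 -0.025 0.0161 0.0013 0.2 -2.1 1.8
```

>>> carry_out(increments="0 -0.02 0.004 0 0 0 1.5; 0 -0.024 0.005 0 0 0 1.6; 0 -0.024 0.006 0 0 0 1.6; 0 -0.024 0.006 0 0 0 1.6; 0 -0.024 0.007 0 0 0 1.6; 0 -0.027 0.011 -0.004 0.2 -2.1 1.8; 0 -0.027 0.012 -0.003 0.2 -2.1 1.8; 0 -0.027 0.013 -0.002 0.2 -2.1 1.8; 0 -0.026 0.014 -0.001 0.2 -2.1 1.8; 0 -0.026 0.014 0 0.2 -2.1 1.8; 0 -0.025 0.015 0 0.2 -2.1 1.8; 0 -0.018 0.01 0 0.2 -2 1.2; 0 0 0 0 0 0 0; 0 0 0 0 0 0 0; 0 0 0 0 0 0 0; 0 0 0 0 0 0 0; 0 0 0 0 0 0 0; 0 0 0 0 0 0 0; 0 0 0 0 0 0 0")

```text
time_s: 25.08
tool_pos: [0.7292, -0.1773, 0.4176]
tool_rot: [179.9, 15.8, 68.7]
force: [0.1, 0.1, -3.5]
grip_width: 0.0135
```

```bash
cat > gz.py <<'E'
from h import *
import sys
def Rg(yaw,a):
    x=np.array([np.cos(np.radians(yaw)),np.sin(np.radians(yaw)),0]); return Rd(yaw+90,-a*x)
H=.2059  # TCP to foot along tool z
# gauge axes in tool frame: gauge x = tool y, gauge y = tool x, gauge z = -tool z
G=np.array([[0,1,0],[1,0,0],[0,0,-1.]])
p0,R0,o=cur()
Rgauge=R0.as_matrix()@G; foot=p0+R0.apply([0,0,H])
tilt=np.degrees(np.arctan2(-Rgauge[2,1],Rgauge[2,2])); yaw=np.degrees(np.arctan2(Rgauge[1,0],Rgauge[0,0])); xt=np.degrees(np.arcsin(Rgauge[2,0]))
def info(): print("t",o["time_s"],"tcp",p0.round(4),"tilt %.2f yaw %.2f xup %.2f"%(tilt,yaw,xt),"foot",foot.round(4),"F",o["force"].round(2),"q",o["qpos"].round(0),"w",round(o["grip_width"],4))
def gp(y,z,x=.008): return foot+Rgauge@np.array([x,y,z])
def pol(ang,r,x=.008): a=np.radians(ang); return gp(r*np.sin(a),.077-r*np.cos(a),x)
E
python3 - <<'E'
from gz import *
info()
S=read_camera("scene"); import pickle; pickle.dump(S,open("s1.pkl","wb"))
u=proj(S,gp(0,.077))[0]; print(u,proj(S,[pol(0,48e-3),pol(tilt,48e-3),pol(19,.052)]))
x0,y0=(u-35).astype(int); crop(S,x0,y0,x0+70,y0+75,8,"p_s.png"); print(x0,y0)
E
```

```text
t 25.075 tcp [ 0.7292 -0.1773  0.4176] tilt 15.78 yaw -21.27 xup 0.09 foot [ 0.7092 -0.2296  0.2195] F [ 0.07  0.05 -3.5 ] q [-13.  36.  38.  51.  -6.  99.  -3.] w 0.0135
[268.10981402 240.62843128] [[263.42120707 259.60266247]
 [270.30176108 259.60642104]
 [271.98772181 260.94832545]]
233 205
```

View pics/p_s.png

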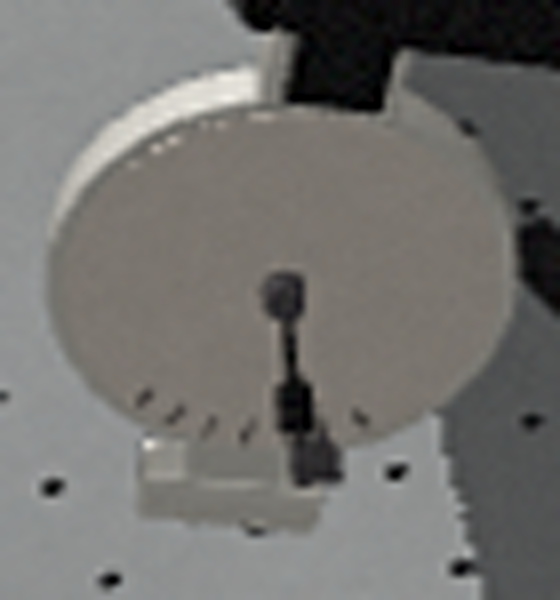

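```bash
cat >> gz.py <<'E'
def dial(S,uv,x=.009):
    oo,v=ray(S,uv); n=Rgauge[:,0]; P0=gp(0,.077,x); P=oo+v*(((P0-oo)@n)/(v@n))[:,None]
    L=(P-P0)@Rgauge; return L[:,1:]   # gauge y,z
def ang(d): return np.degrees(np.arctan2(d[...,0],-d[...,1]))
E
python3 - <<'E'
from gz import *
import pickle
S=pickle.load(open("s1.pkl","rb"))
f=lambda a:np.array(a)/8+[233,205]-.44
for x in(.008,.012):
    d=dial(S,f([(283,295),(294,405),(315,462),(47,270),(518,275),(283,105),(280,450)]),x)
    print(x,(d*1e3).round(1).tolist(), ang(d[1]-d[0]),ang(d[2]-d[0]))
# grid overlay: predicted marks
im=cv2.resize(S["img"][205:280,233:303],None,fx=8,fy=8,interpolation=cv2.INTER_CUBIC)
for a in range(-30,36,5):
    u=(proj(S,pol(a,.05,.006))[0]-[233,205]+.44)*8; cv2.circle(im,tuple(int(v) for v in u),2,(0,0,255) if a%10==0 else (0,255,0),-1)
for a in range(0,360,10):
    u=(proj(S,pol(a,.055,.006))[0]-[233,205]+.44)*8; cv2.circle(im,tuple(int(v) for v in u),1,(255,0,0),-1)
cv2.imwrite("pics/p2.png",im)
E
```

```text
0.008 [[0.1, -2.0], [9.1, -35.3], [17.6, -52.7], [-54.8, -2.5], [53.3, 12.0], [-10.3, 52.7], [8.5, -50.0]] 15.093441723251438 19.007267448205983
0.012 [[-0.7, 1.3], [8.2, -31.8], [16.7, -49.1], [-55.3, 0.8], [52.2, 15.2], [-11.0, 55.7], [7.6, -46.4]] 15.093441723251388 19.007267448205916
```

View pics/p2.png

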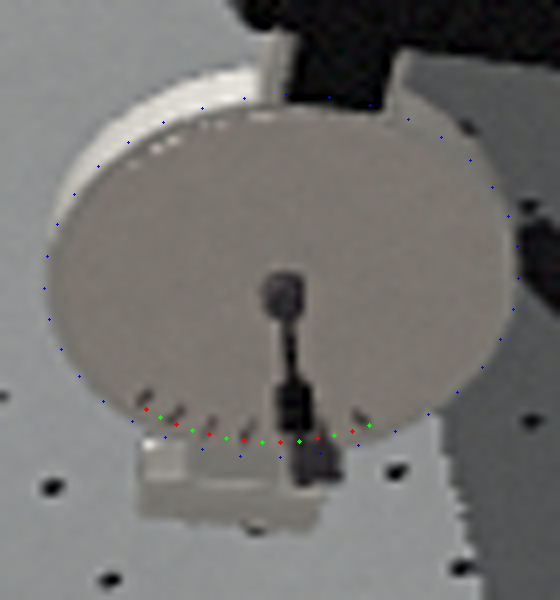

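>>> carry_out(increments="0 0 0 0 0 -1.8 0; 0 0 0 0 0 -1.2 0; 0 0 0 0 0 0 0; 0 0 0 0 0 0 0; 0 0 0 0 0 0 0; 0 0 0 0 0 0 0; 0 0 0 0 0 0 0; 0 0 0 0 0 0 0; 0 0 0 0 0 0 0; 0 0 0 0 0 0 0")

```text
time_s: 26.38
tool_pos: [0.7292, -0.1774, 0.4176]
tool_rot: [179.9, 19.0, 68.7]
force: [-0.8, 0.5, -2.8]
grip_width: 0.0137
```

```bash
python3 - <<'E'
from gz import *
info()
ims=[]
for i in range(3): S=read_camera("scene"); ims.append(S["img"].astype(float))
u=proj(S,gp(0,.077))[0]; x0,y0=(u-[15,5]).astype(int)
im=np.mean(ims,0); S["img"]=im.clip(0,255).astype(np.uint8); cv2.imwrite("pics/q_s.png",cv2.resize(S["img"][y0:y0+35,x0:x0+40],None,fx=16,fy=16,interpolation=cv2.INTER_CUBIC)); print(x0,y0)
import pickle; pickle.dump(S,open("s2.pkl","wb"))
E
```

```text
t 26.375 tcp [ 0.7292 -0.1774  0.4176] tilt 18.98 yaw -21.28 xup 0.10 foot [ 0.7052 -0.2399  0.2229] F [-0.77  0.5  -2.84] q [-14.  37.  39.  51.  -3. 100.  -3.] w 0.0137
249 235
```

View pics/q_s.png

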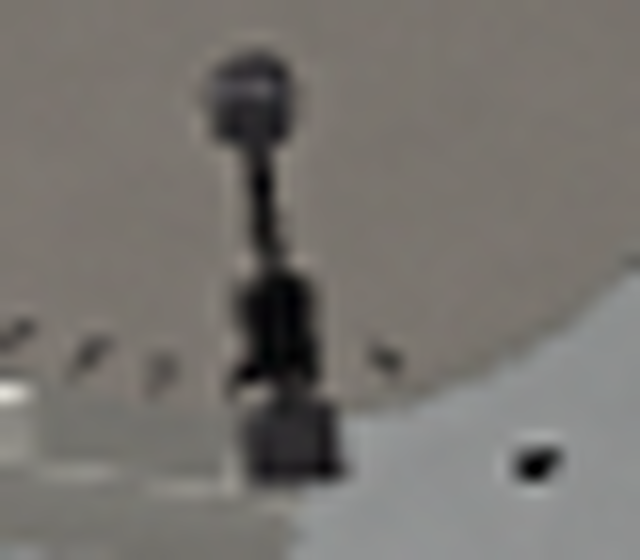

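```bash
python3 - <<'E'
from gz import *
import pickle
S=pickle.load(open("s2.pkl","rb")); info()
x0,y0=249,235
g=S["img"].min(2).astype(float)
f=lambda a:np.array(a)/16+[x0,y0]-.47
d=dial(S,f([(252,95),(277,325),(293,440)]),.010); print(d*1e3,ang(d[1]-d[0]),ang(d[2]-d[0]),ang(d[2]))
# subpixel centroids of darkness by row
for r in range(238,266):
    row=S["img"][r].max(1).astype(float)[255:275]; bg=np.r_[row[:3],row[-3:]].mean(); w=np.clip(110-row[4:17],0,None)
    if w.sum()>30:
        cxx=(w*np.arange(259,272)).sum()/w.sum(); dd=dial(S,[(cxx,r)],.010)[0]; print(r,round(cxx,2),round(w.sum()),(dd*1e3).round(1),ang(dd-d[0]).round(2))
E
```

```text
t 26.525 tcp [ 0.7292 -0.1773  0.4176] tilt 18.98 yaw -21.28 xup 0.09 foot [ 0.7052 -0.2398  0.2229] F [ 0.46 -0.45 -2.73] q [-14.  37.  39.  51.  -3. 100.  -3.] w 0.0136
[[ -0.32468058   0.85775347]
 [ 10.99921857 -33.16753159]
 [ 17.28339328 -50.73620773]] 18.407873442016562 18.843833040393694 18.811515127503768
238 264.56 75 [-1.2  6.7] -171.28
239 264.4 257 [-1.   4.3] -169.8
240 264.58 168 [-0.   2.1] 166.94
241 264.35 291 [ 0.1 -0.4] 19.43
242 264.31 331 [ 0.6 -2.7] 14.66
243 264.26 299 [ 1.1 -5.1] 13.3
244 264.55 119 [ 2.2 -7.4] 17.07
245 264.69 115 [ 3.  -9.7] 17.59
246 264.74 140 [  3.7 -12.1] 17.27
247 264.81 113 [  4.4 -14.5] 17.24
248 265.01 127 [  5.4 -16.8] 17.89
249 265.01 130 [  6.  -19.2] 17.4
250 265.41 121 [  7.3 -21.5] 18.85
251 265.53 93 [  8.1 -23.9] 18.83
252 266.01 265 [  9.6 -26.1] 20.19
253 265.8 422 [  9.8 -28.7] 18.94
254 265.75 437 [ 10.3 -31.1] 18.39
255 265.94 400 [ 11.3 -33.5] 18.63
256 266.19 402 [ 12.3 -35.9] 19.01
257 265.88 454 [ 12.4 -38.5] 17.88
258 265.37 477 [ 12.  -41.2] 16.39
259 266.3 192 [ 14.4 -43.3] 18.41
260 267.0 310 [ 16.3 -45.6] 19.71
261 266.76 356 [ 16.5 -48.2] 18.94
262 266.68 373 [ 17.  -50.7] 18.52
263 266.75 382 [ 17.7 -53.2] 18.44
264 267.03 438 [ 18.9 -55.7] 18.76
265 265.9 58 [ 17.4 -58.6] 16.55
```

```bash
cat >> gz.py <<'E'
C=np.array([.6345,-.2095,.030]); YAW=-67.; A=19.1
def tgt(dz,s=.0015,yaw=YAW,a=A):
    R=Rg(yaw,a); M=R.as_matrix()@G; f=C+.010*M[:,2]-s*M[:,1]+[0,0,dz]
    return f-R.apply([0,0,H]),R
E
python3 - <<'E'
from gz import *
info()
P,R=tgt(.05); print(P,R.as_euler("xyz",degrees=True))
P2,R2=tgt(.11)
plan([(P2,R2,8,0),(P,R,3,0)])
E
```

```text
t 26.525 tcp [ 0.7292 -0.1773  0.4176] tilt 18.98 yaw -21.28 xup 0.09 foot [ 0.7052 -0.2398  0.2229] F [ 0.46 -0.45 -2.73] q [-14.  37.  39.  51.  -3. 100.  -3.] w 0.0136
[ 0.69822556 -0.18245011  0.2845053 ] [180.   19.1  23. ]
0 0.0011 -0.0034 0.0093 1.9 0 5.4; 0 0.0008 -0.0032 0.0094 1.9 0 5.4; 0 0.0005 -0.0029 0.0095 1.9 0 5.4; 0 0.0002 -0.0026 0.0096 1.9 0 5.4; 0 0 -0.0023 0.0097 1.9 0 5.4; 0 -0.0002 -0.002 0.0097 1.9 0 5.4; 0 -0.0004 -0.0017 0.0098 1.9 0 5.4; 0 -0.0005 -0.0013 0.0098 1.9 0 5.4; 0 0.0065 0 0.0189 0 0 0; 0 0.0065 0 0.0189 0 0 0; 0 0.0065 0 0.0189 0 0 0
```

>>> carry_out(increments="0 0.001 -0.003 0.007 1.7 0 5; 0 0.001 -0.003 0.009 1.9 0 5.4; 0 0.0005 -0.003 0.0095 1.9 0 5.4; 0 0 -0.0026 0.0096 1.9 0 5.4; 0 0 -0.0023 0.0097 1.9 0 5.4; 0 0 -0.002 0.0097 1.9 0 5.4; 0 0 -0.0017 0.0098 1.9 0 5.4; 0 0 -0.0013 0.0098 1.9 0 5; 0 0.005 0 0.015 0 0 0; 0 0.005 0 0.015 0 0 0; 0 0 0 0 0 0 0; 0 0 0 0 0 0 0")

```text
time_s: 28.02
tool_pos: [0.7011, -0.1803, 0.3115]
tool_rot: [-180.0, 18.8, 22.8]
force: [0.0, 0.6, -2.6]
grip_width: 0.014
```

```bash
python3 - <<'E'
from gz import *
info()
S=read_camera("scene"); crop(S,210,200,350,370,3.5,"r_s.png")
P,R=tgt(.012)
plan([(P,R,5,0)])
E
```

```text
t 28.025 tcp [ 0.7011 -0.1803  0.3115] tilt 18.78 yaw -67.24 xup -0.05 foot [ 0.6399 -0.2058  0.1166] F [ 0.03  0.6  -2.56] q [-13.  44.  44.  55. -15. 103. -44.] w 0.014
0 0.0035 0.0002 0.0125 0 -0.1 0; 0 0.0035 0.0002 0.0125 0 -0.1 0; 0 0.0035 0.0002 0.0125 0 -0.1 0; 0 0.0036 0.0002 0.0125 0 -0.1 0; 0 0.0036 0.0002 0.0125 0 -0.1 0
```

View pics/r_s.png

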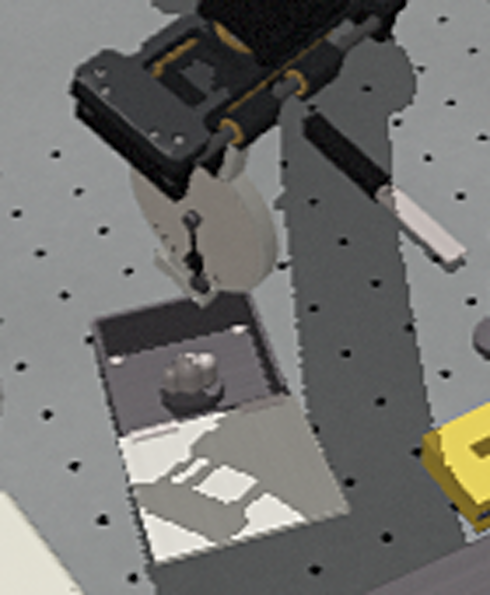

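The gauge hovers over the stud, cover well clear. Descending.

>>> carry_out(increments="0 0.003 0 0.01 0 -0.1 0; 0 0.0035 0 0.012 0 -0.1 0; 0 0.0035 0 0.0125 0 -0.1 0; 0 0.0035 0 0.0125 0 0 0; 0 0.003 0 0.01 0 0 0; 0 0.001 0 0.004 0 0 0; 0 0 0 0 0 0 0; 0 0 0 0 0 0 0")

```text
time_s: 29.08
tool_pos: [0.698, -0.1815, 0.2438]
tool_rot: [-180.0, 19.1, 22.8]
force: [-0.1, -0.4, -3.3]
grip_width: 0.0136
```

```bash
python3 - <<'E'
from gz import *
info()
S=read_camera("scene"); crop(S,230,230,310,330,6,"s_s.png")
P,R=tgt(.003); plan([(P,R,4,0)])
E
```

```text
t 29.075 tcp [ 0.698  -0.1815  0.2438] tilt 19.08 yaw -67.20 xup -0.04 foot [ 0.6359 -0.2075  0.0492] F [-0.08 -0.45 -3.32] q [-14.  45.  43.  62. -15.  97. -44.] w 0.0136
0 0.0005 0.0002 0.0015 0 0 0; 0 0.0005 0.0002 0.0015 0 0 0; 0 0.0005 0.0002 0.0015 0 0 0; 0 0.0005 0.0002 0.0015 0 0 0
```

View pics/s_s.png

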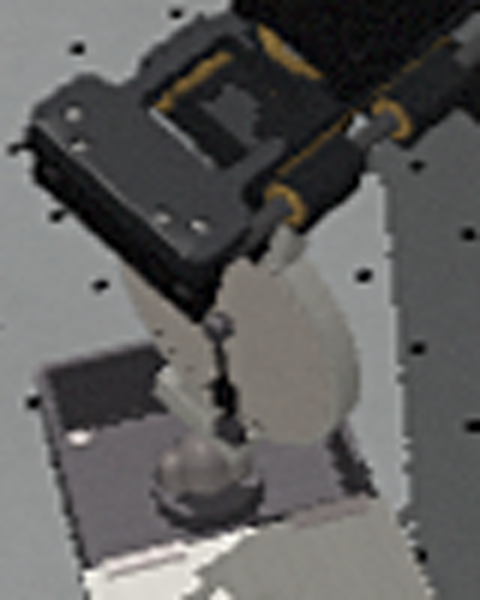

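```bash
python3 - <<'E'
from gz import *
import pickle
info()
S=read_camera("scene"); T=read_camera("top")
def over(S,x0,y0,x1,y1,s,name):
    im=cv2.resize(S["img"][y0:y1,x0:x1],None,fx=s,fy=s,interpolation=cv2.INTER_CUBIC)
    dr=lambda P,col,r=2:[cv2.circle(im,tuple(int(v) for v in (u-[x0,y0]+.5)*s),r,col,-1) for u in proj(S,P)]
    dr([gp(y,0,x) for y in np.linspace(-.022,.022,12) for x in(-.007,.007)],(0,0,255))
    dr([gp(y,.022,.007) for y in np.linspace(-.022,.022,12)],(0,255,255),1)
    dr([pol(a,.055,.006) for a in range(0,360,10)],(255,0,0),1)
    dr([C+[0,0,.01]],(0,255,0),3)
    az=np.radians(-10.3); ey=np.array([-np.sin(az),np.cos(az),0]); 
    dr([C+[0,0,.0075]+.011*ey,C+[0,0,.004]-.012*ey],(255,0,255),3)
    cv2.imwrite("pics/"+name,im)
over(S,235,265,305,335,8,"t_s.png"); over(T,365,195,440,270,8,"t_t.png")
E
```

```text
t 29.125 tcp [ 0.6981 -0.1815  0.2439] tilt 19.08 yaw -67.20 xup -0.03 foot [ 0.636  -0.2075  0.0493] F [ 0.34 -0.79 -2.97] q [-14.  45.  43.  62. -15.  97. -44.] w 0.0136
```

View pics/t_s.png

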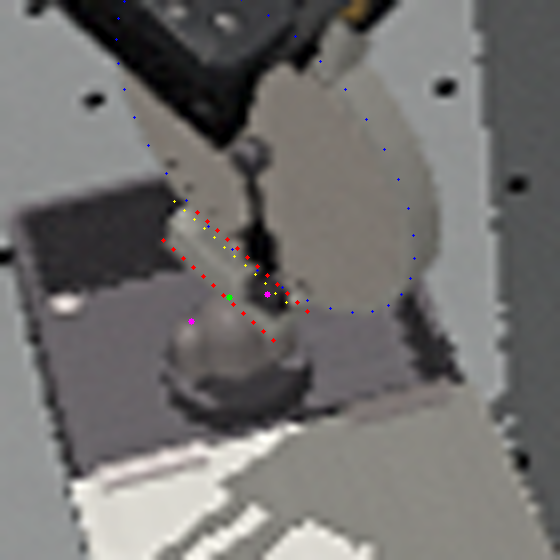

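View pics/t_t.png

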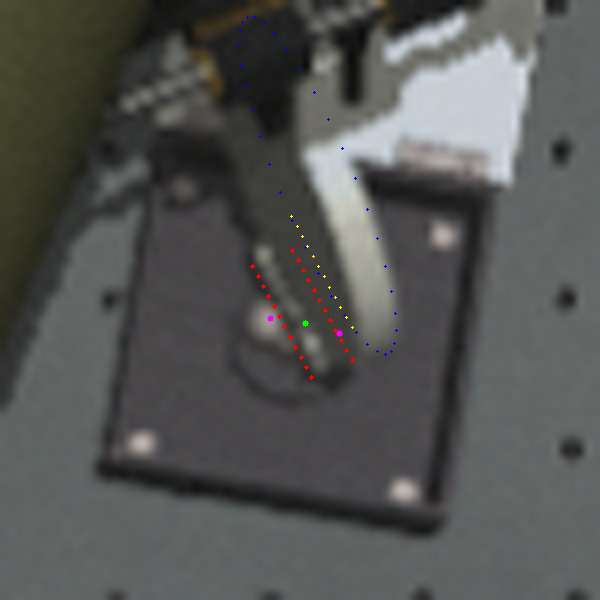

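>>> carry_out(increments="0 0.001 0.0003 0.0025 0 0 0; 0 0.001 0.0003 0.0025 0 0 0; 0 0.0005 0.0002 0.001 0 0 0; 0 0 0 0 0 0 0; 0 0 0 0 0 0 0")

```text
time_s: 29.85
tool_pos: [0.6989, -0.1822, 0.2374]
tool_rot: [-180.0, 19.0, 22.8]
force: [0.4, 0.4, -3.5]
grip_width: 0.0139
```

```bash
python3 - <<'E'
from gz import *
info(); P,R=tgt(0); print((foot-(P+R.apply([0,0,H])))*1e3); plan([(P,R,3,0)])
E
```

```text
t 29.85 tcp [ 0.6989 -0.1822  0.2374] tilt 19.04 yaw -67.19 xup -0.01 foot [ 0.637  -0.2082  0.0427] F [ 0.36  0.44 -3.48] q [-14.  45.  43.  62. -16.  96. -44.] w 0.0139
[0.80204954 0.57097845 2.78745393]
0 0.0001 0 0.001 0 0 -0.1; 0 0.0001 0 0.001 0 0 -0.1; 0 0.0001 0 0.001 0 0 -0.1
```

>>> carry_out(increments="0 0.0003 0 0.0012 0 0 0; 0 0.0003 0 0.0012 0 0 0; 0 0.0003 0 0.001 0 0 0; 0 0 0 0 0 0 0; 0 0 0 0 0 0 0")

```text
time_s: 30.48
tool_pos: [0.6988, -0.1823, 0.2343]
tool_rot: [180.0, 19.0, 22.8]
force: [0.6, -0.3, -2.5]
grip_width: 0.0136
```

```bash
python3 - <<'E'
from gz import *
info(); P,R=tgt(0); print((foot-(P+R.apply([0,0,H])))*1e3)
E
```

```text
t 30.475 tcp [ 0.6988 -0.1823  0.2343] tilt 19.01 yaw -67.19 xup 0.01 foot [ 0.637  -0.2083  0.0396] F [ 0.6  -0.28 -2.53] q [-14.  45.  43.  62. -16.  96. -44.] w 0.0136
[ 0.75831467  0.45798841 -0.32092765]
```

>>> carry_out(increments="0 0.0003 0 0.001 0 0 0; 0 0.0003 0 0.001 0 0 0; 0 0 0 0 0 0 0; 0 0 0 0 0 0 0")

```text
time_s: 30.98
tool_pos: [0.6988, -0.1823, 0.2329]
tool_rot: [180.0, 19.0, 22.8]
force: [-0.0, 0.4, -1.1]
grip_width: 0.0137
```

```bash
cat > fz.py <<'E'
from gz import *
info(); F=[o["force"]]; W=[o["wrist_torque"]]
for i in range(6): S=read_camera("scene"); q=get_obs(); F.append(q["force"]); W.append(q["wrist_torque"])
print("Favg",np.mean(F,0).round(2),np.std(F,0).round(2),np.mean(W,0).round(3))
P,R=tgt(0); print((foot-(P+R.apply([0,0,H])))*1e3)
E
python3 fz.py
```

```text
t 30.975 tcp [ 0.6988 -0.1823  0.2329] tilt 18.99 yaw -67.18 xup 0.03 foot [ 0.637  -0.2083  0.0382] F [-0.05  0.38 -1.07] q [-14.  45.  43.  63. -16.  95. -44.] w 0.0137
Favg [-0.3   0.56 -1.06] [0.39 0.3  0.41] [ 0.23  -0.231 -0.056]
[ 0.82468664  0.45231943 -1.73264842]
```

>>> carry_out(increments="0 0.0003 0 0.001 0 -0.1 0; 0 0 0 0 0 0 0; 0 0 0 0 0 0 0; 0 0 0 0 0 0 0; 0 0 0 0 0 0 0; 0 0 0 0 0 0 0; 0 0 0 0 0 0 0")

```text
time_s: 32.15
tool_pos: [0.6989, -0.1822, 0.2321]
tool_rot: [180.0, 19.1, 22.8]
force: [0.3, -0.1, -0.2]
grip_width: 0.0135
```

```bash
cat >> fz.py <<'E'
x0,y0=235,265
cv2.imwrite("pics/u%d.png"%int(o["time_s"]*100),cv2.resize(S["img"][y0:y0+60,x0:x0+60],None,fx=10,fy=10,interpolation=cv2.INTER_CUBIC))
im=S["img"].copy(); import pickle; pickle.dump(S,open("s3.pkl","wb"))
print("u%d.png"%int(o["time_s"]*100), "hub",(proj(S,pol(0,0,.010))-[x0,y0]+.5)*10,"ptr",(proj(S,pol(tilt,.034,.010))-[x0,y0]+.5)*10,"mark19",(proj(S,pol(19,.052,.010))-[x0,y0]+.5)*10)
E
python3 fz.py
```

```text
t 32.15 tcp [ 0.6989 -0.1822  0.2321] tilt 19.06 yaw -67.17 xup 0.04 foot [ 0.637  -0.2084  0.0375] F [ 0.31 -0.07 -0.2 ] q [-14.  45.  43.  63. -16.  95. -44.] w 0.0135
Favg [ 0.17 -0.03 -0.4 ] [0.2  0.27 0.33] [ 0.24  -0.265 -0.048]
[ 0.82088351  0.37009792 -2.47213116]
u3215.png hub [[318.57458411 237.00114782]] ptr [[332.30270575 343.88551023]] mark19 [[339.18679108 398.6823108 ]]
```

View pics/u3215.png

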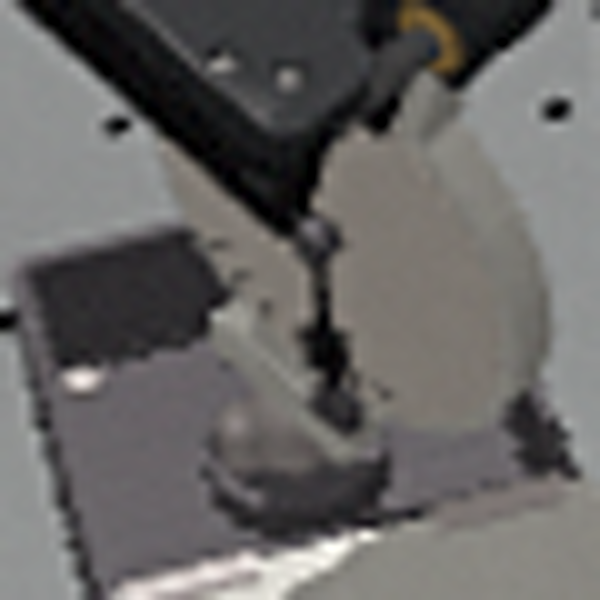

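```bash
python3 - <<'E'
import pickle,numpy as np
for f,r,c in(("s1.pkl",(252,267),(262,280)),("s2.pkl",(250,268),(260,276))):
    S=pickle.load(open(f,"rb")); print(f,list(range(*c)))
    for k in range(*r): print(k,S["img"][k,c[0]:c[1]].max(1))
E
```

```text
s1.pkl [262, 263, 264, 265, 266, 267, 268, 269, 270, 271, 272, 273, 274, 275, 276, 277, 278, 279]
252 [122 123 124 123 124 136  87  15  45 102 124 124 121 122 123 121 123 122]
253 [121 122 124 123 131  87  30  13  16  24 122 126 121 121 122 125 124 123]
254 [122 121 124 124 132  78  25  18  18   4 126 128 124 121 122 124 121 123]
255 [124 121 125 124 133  75  18   9  12   9  98 122 122 122 122 124 123 123]
256 [121 121 125 125 129  93  34  23  21   8  94 122 123 121 122  85 114 124]
257 [123 127 103 119 130  92  32  15  13   0  68  98 119 123 124  77  62 113]
258 [126 106  91 117 130  90  25   7  17   6  65  72 118 123 124 122  98 113]
259 [126  66 106 125 125 130  89  74  36  65  76  54 120 126 123 120 114 113]
260 [124  96 119 126 125 130 107  71  32  50  51  43  71 114 117 119 126 128]
261 [118 114 117 117 118 120 123  78  48  51  43  47  47  86 142 150 147 147]
262 [116 117 115 115 114 118 124  76  49  49  49  47  43  86 145 150 146 146]
263 [117 115 116 115 117 116 124  70  40  46  44  45  40  90 143 147 146 147]
264 [114 115 114 116 116 117 127  89  43  42  38  37  30  53 139 1
[... 815 characters left out ...]

258 [116 124 129  76  10  29  21  36  32 118 125 124 122  96 117 119]
259 [124 124 129  83 121 113  47  44  74 126 128 122 120 115 113 111]
260 [121 122 125 111 103  73  33  38  47  56 111 116 118 127 126 142]
261 [114 116 118 110  73  53  47  47  42  42 127 151 148 148 146 147]
262 [116 117 118 110  65  43  48  48  47  36 121 151 152 149 148 146]
263 [116 116 117 127  73  38  45  46  44  33 109 148 149 147 146 143]
264 [113 113 115 139  81  34  38  36  35  24  84 142 148 144 146 144]
265 [143 143 138 149 109  89  91  93 119 123 142 149 146 145 145 146]
266 [123 124 119 121 121 131 139 137 147 150 148 145 144 145 146 146]
267 [121 121 121 122 123 122 122 140 150 148 146 145 145 145 147 148]
```

```bash
python3 fz.py; python3 - <<'E'
from h import *
S=read_camera("scene"); crop(S,180,140,440,360,3,"v_s.png")
print(S["img"][285:310,262:275].max(2))
E
```

```text
t 32.45 tcp [ 0.6989 -0.1822  0.2321] tilt 19.06 yaw -67.17 xup 0.04 foot [ 0.637  -0.2084  0.0375] F [ 0.31 -0.09 -0.62] q [-14.  45.  43.  63. -16.  95. -44.] w 0.014
Favg [-0.24  0.41 -0.15] [0.38 0.49 0.54] [ 0.215 -0.261 -0.053]
[ 0.81984797  0.38384734 -2.45091815]
u3245.png hub [[318.62941642 236.90386708]] ptr [[332.35484392 343.7923274 ]] mark19 [[339.23672943 398.59074798]]
[[ 14  12  12   0 128 135 128 124 125 123 126 124 126]
 [ 14  14  34  24  71 110 126 125 125 125 125 125 125]
 [ 11   1  34 101 116  74  85 120 125 124 123 124 125]
 [ 73  36  41  78 105  68  43 120 127 125 126 123 125]
 [130 136  79  42  63  66  36  95 121 126 123 124 123]
 [128 133 100  51  43  40  94 125 125 124 127 126 125]
 [124 126 130  95  40  57 125 133 126 125 125 123 124]
 [124 123 128 135  61  52 124 131 127 125 124 124 121]
 [125 123 127 135  64  52 124 129 125 125 123 124 124]
 [127 126 126 135  63  24 119 129 126 124 124 121 122]
 [113 126 128 137  78  28 121 130 125 123 124 124 122]
 [118 126 129 141  85   8 122 132 126 125 123 124 123]
 [125 128 113  93  43   1 102 132 128 123 124 124 123]
 [121 130  94  38  11  13  25  69 120 128 124 125 126]
 [117 124 112  63  23  16  11  64 124 127 126 124 124]
 [122 120 129  77  18  13   8  28 122 129 125 126 126]
 [140 127 122  88  29  11  11  28 122 130 125 125 126]
 [121 141 128 124 112  54   7  63  73 117 124 126 127]
 [121 120 148 137  93  45  17  87  74 119 105 119 126]
 [121 120 122 129  80  42  52  55  83 127 129  84 113]
 [125 123 122  99  54  42  49  54  48  94 124 124 125]
 [118 122 123 127  83  44  44  50  36  93 127 121 120]
 [113 116 118 124 126  99  51  36  25  85 106 104 105]
 [ 99 102  99 104 122 128 116  73  85 103 104  90  99]
 [ 99 103  96  89  95 121 128 127 113 105 107  93 103]]
```

View pics/v_s.png

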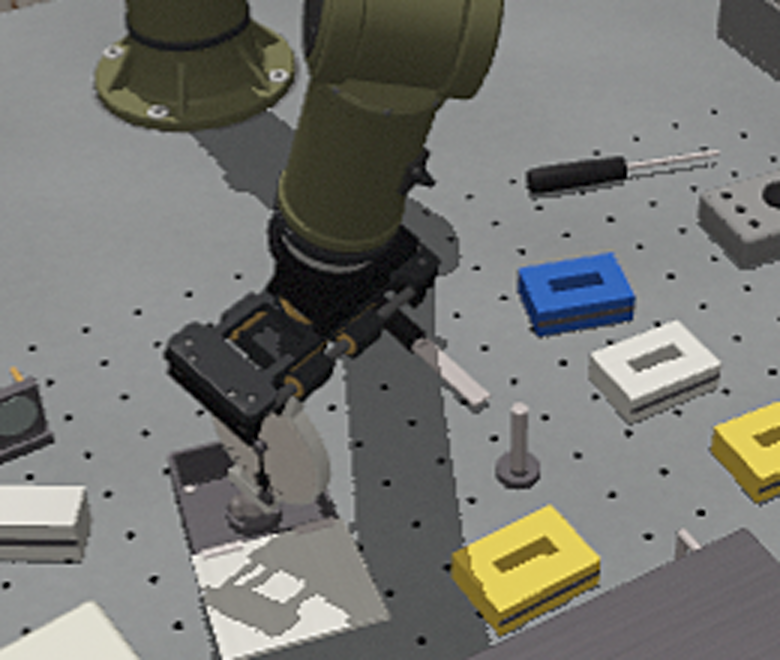

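Everything is in place, and the pointer and mark pixels match the predicted positions to about 0.3 px. Handing in.

```bash
python3 -c "
from cell import *
print(sign_off())"
```

```text
the job is handed in; nothing more can be done
None
```

I levered the dust cover fully open with the blade tool and laid the tool back on the bench. I then took the gauge from its cradle and rested its foot on the stud's crown. I handed in at about 33 s of the 64 s allowed, still holding the gauge there.

I turned the gauge about 57° away from the box's axes so that its foot stays off the side lumps at this tilt.

What the last checks showed:
- **Tilt and mark:** the gauge was tilted 19.06°, held steady. My estimate of the mark's angle is 18.9° ± 0.4°. In the last picture the pointer and mark lay within about 0.3 px of where I expected them. At that slanting view 1° is only about 0.2 px, so the better evidence is the tilt set from the measured mark.
- **Push on the stud:** about 2.7 N, from the wrist force changing from about -3.0 N in free air to about -0.3 N in contact. The readings scatter by roughly 0.5 N.
- **Cover and surroundings:** the cover lay folded right over, the gauge was clear of the box and cover, and the tool was on the bench. The clutter in the last view looked undisturbed.

One small disagreement: readings of the pointer's angle taken straight from the pictures came out about 0.6° low, probably because of its shadow on the dial. I allowed for that when setting the tilt.

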